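Put four mixed-up valve bonnets back on their own bodies

ROBOT

A 6-joint arm with a two-finger parallel gripper is mounted at the origin on the work surface. World frame = base frame: x ahead of the robot, y to its left, z up, the work surface at z = 0. Lengths are in m, angles in rad, forces in N, time in s.
With the tool pointing down it reaches from about 0.35 to 0.85 m from the base axis. Payload 8.1 kg.
Tool frame: the origin (TCP) lies on the front face of the gripper's body, between the roots of the fingers; the fingertips stand 84 mm ahead of it and the grasp point (between the pads) lies 65 mm ahead of it; z points along the fingers, y is the line along which they close (so a half turn about z gives the same grasp; the last joint's range is limited). The gripper opens to 93 mm and grips with 3 to 60 N. Pads are 15 mm wide; open, the fingers measure 128 mm over their backs; the gripper's body (75 mm by 188 mm) begins 65 mm behind the grasp point.
Start: joints at [-1.195, 0.13, 1.488, -0, 1.523, -0.085], TCP at [0.267, -0.537, 0.303] pointing down, gripper open.
Joint ranges: [-2.96, 2.96], [-0.89, 2.26], [0.02, 2.5], [-1.34, 4.48], [0, 2.73], [-2.66, 2.66]. Speed limits (rad/s): [2.39, 2.39, 2.79, 3.14, 3.14, 3.14].

INTERFACE

Orientations are given as a unit quaternion [x, y, z, w].
In Python, from station import robot, eyes, ticket gives the robot as it stands.
- The arm moves only by the tool arm_command, never from a script. Its argument "motion" is a list of rows, each an object of numbers: "rx", "ry", "rz": the turn, a rotation vector about the tool's x, y, z in degrees; "dx", "dy", "dz": the shift along the tool's x, y, z in mm; "jaw": the opening, from -1 (shut) to 1 (fully open). In form: [{"rx": .., "ry": .., "rz": .., "dx": .., "dy": .., "dz": .., "jaw": ..}, ...]. A call has 1 to 5 rows; each row is the pose to reach, as a shift and turn from the pose commanded when the call began, along the tool's axes at that moment; what a row does not reach only later rows make up. A row lasts 1/8 s, in which the tool goes at most 62.5 mm and 10.7 degrees, less where a joint would pass 70% of its speed; a pose out of reach is approached as far as the arm can. A call with a gripper value outside its range is refused whole. The fingers move at their own pace and stop on an object; the grip force is fixed at half the most. Time passes only in rows, so rows that repeat a pose let the fingers close. It gives the time, the measured TCP pose, the force, the opening and the grip force at its end, in the units of the state.
- robot.read_state(): the state, without advancing time (a new reading comes with each control period).
- eyes.camera(name): name is "scene" or "top"; returns a dict with "pixels" (384x512x3 uint8, red, green, blue), "camera_matrix" (3x3 intrinsics, pixels), "R" (3x3) and "t" (3): a world point X has camera coordinates R X + t. Camera axes: x right, y down, z forward; pixel columns grow to the right and rows downward; lengths in m; the calibration is good to about 2 mm. A picture is of the moment at which its call begins. There is no depth.
- ticket.finish_job(): hands the job in; it is judged then, once.
The state is a dict: "time": time; "joint_positions": joint angles; "dq": joint speeds; "joint_efforts": joint torques, N m; "tool_pos": TCP position; "tcp_rot": TCP orientation; "contact_force": force on the tool from outside, world axes, zero at the start; "moment": the same for the moment, N m; "width": finger opening in m; "finger_force": force on a finger pad.
Only numpy, scipy, OpenCV 4.12 (cv2) and the standard library are available. Lean on these libraries where they do the work, as an engineer would, in place of code of your own. Each camera call takes 0.05 s, during which the arm holds its last target. There are 200 camera calls.

TASK

The bonnets of the four overhauled valves have been stood on the wrong bodies: move them so that every bonnet sits centred and flat on the valve body whose top flange has the same outline, with the two outlines in line. Use the wooden block as the free spot; set each bonnet down gently, never drop it or tip it over, and keep its machined face off the steel bench. Leave the oil can alone.

Things in the scene. Friction and masses are not known exactly. Their poses are not given: they have to be found in the camera images.
- bonnet_oval: Valve bonnet with an oval two-bolt flange: 120 mm long, 66 wide in the middle, tapering to round 28 mm ends. Bare iron, 0.4-0.72 kg. Flange 12 mm thick; above its middle a round neck, 32 mm diameter, to grip any way round (straight 21 to 62 mm above the underside, wider below), brass nut to 72 mm. Origin: centre of the flat underside; z up, x along the length; half a turn fits too.
- bonnet_rect: Valve bonnet with a rectangular four-bolt flange, 116 x 64 mm. Bare iron, 0.4-0.72 kg. Flange 12 mm thick; above its middle a round neck, 32 mm diameter, to grip any way round (straight 21 to 62 mm above the underside, wider below), brass nut to 72 mm. Origin: centre of the flat underside; z up, x along the length; half a turn fits too.
- bonnet_round: Valve bonnet with a round six-bolt flange, 92 mm in diameter. Bare iron, 0.4-0.72 kg. Flange 12 mm thick; above its middle a round neck, 32 mm diameter, to grip any way round (straight 21 to 62 mm above the underside, wider below), brass nut to 72 mm. Origin: centre of the flat underside; z up. It fits any way round.
- bonnet_square: Valve bonnet with a square four-bolt flange, 80 x 80 mm. Bare iron, 0.4-0.72 kg. Flange 12 mm thick; above its middle a round neck, 32 mm diameter, to grip any way round (straight 21 to 62 mm above the underside, wider below), brass nut to 72 mm. Origin: centre of the flat underside; z up, x, y along the sides; any quarter turn fits.
- valve_oval: Valve body whose top flange is the same oval as the oval bonnet's, 120 x 66 mm; slim body with two small hexagon screwed ends (110 mm end to end, along y). Heavy green iron, fixed. Top face bare metal, level, 105 mm above the bench; a wrong bonnet stands on it at the start. Origin: under the top flange's centre, at bench height; z up, x along the flange's length.
- valve_rect: Angle valve body whose top flange is rectangular, 116 x 64 mm; it stands on one round 95 mm pipe flange and has another, upright, at one side (65 mm out, at -y). Heavy green iron, fixed. Top face bare metal, level, 105 mm above the bench; a wrong bonnet stands on it at the start. Origin: under the top flange's centre, at bench height; z up, x along the top flange's length.
- valve_round: Globe valve body whose top flange is round, 92 mm; bulging body, with two upright round 95 mm pipe flanges (130 mm face to face, along y). Heavy green iron, fixed. Top face bare metal, level, 105 mm above the bench; a wrong bonnet stands on it at the start. Origin: under the top flange's centre, at bench height; z up, x and y level.
- valve_square: Gate valve body whose top flange is square, 80 x 80 mm; slab-sided body, with two upright round 95 mm pipe flanges (130 mm face to face, along y). Heavy green iron, fixed. Top face bare metal, level, 105 mm above the bench; a wrong bonnet stands on it at the start. Origin: under the top flange's centre, at bench height; z up, x and y along the top flange's sides.
- block: The free spot: a bare pine block, 134 x 134 mm and 45 mm high, fixed, empty at the start; one bonnet has room on it. Origin: centre of its underside; z up; x and y along its sides.
- oil_can: Dark red oil can with a slanting spout, a bystander, loose: 72 mm in diameter, 187 mm high over the spout; spout and handle reach 62 mm from its axis. Origin: centre of its underside; z up.
Mind the look-alikes: they are no part of the job. What is shaped like the bonnet_rect but pink or turquoise is not meant.

How it is judged:
At the end, for the whole second after the job is handed in: Each bonnet rests upright (within 0.05 rad) on the body with the same flange outline, underside 101 to 110 mm above the bench, centred within 8 mm, outlines in line within 0.18 rad (half turns fit oval and rectangle, quarter turns the square, any turn the round), at rest (horizontal distance between bonnet_oval and valve_oval below 0.008 m and z of bonnet_oval in the frame of valve_oval between 0.101 and 0.11 m and angle between each of bonnet_oval, bonnet_rect, bonnet_round, bonnet_square's own z axis and vertical below 0.05 rad and linear speed of each of bonnet_oval, bonnet_rect, bonnet_round, bonnet_square below 0.02 m/s and angle between the x axis of bonnet_oval and the x axis of valve_oval, either way round below 0.18 rad and horizontal distance between bonnet_rect and valve_rect below 0.008 m and z of bonnet_rect in the frame of valve_rect between 0.101 and 0.11 m and angle between the x axis of bonnet_rect and the x axis of valve_rect, either way round below 0.18 rad and horizontal distance between bonnet_round and valve_round below 0.008 m and z of bonnet_round in the frame of valve_round between 0.101 and 0.11 m and horizontal distance between bonnet_square and valve_square below 0.008 m and z of bonnet_square in the frame of valve_square between 0.101 and 0.11 m and (angle between the x axis of bonnet_square and the x axis of valve_square, either way round below 0.18 rad or angle between the x axis of bonnet_square and the y axis of valve_square, either way round below 0.18 rad)); the robot touches nothing.
It fails at once if a bonnet lies on the bare bench (height (world z) of any of bonnet_oval, bonnet_rect, bonnet_round, bonnet_square below 0.03 m).
It fails at once if a bonnet is tipped over (angle between any of bonnet_oval, bonnet_rect, bonnet_round, bonnet_square's own z axis and vertical above 0.6 rad).
It fails at once if a bonnet is dropped or slammed on a valve or on the block (contact force between any of bonnet_oval, bonnet_rect, bonnet_round, bonnet_square and valve_oval above 120 N or contact force between any of bonnet_oval, bonnet_rect, bonnet_round, bonnet_square and valve_rect above 120 N or contact force between any of bonnet_oval, bonnet_rect, bonnet_round, bonnet_square and valve_round above 120 N or contact force between any of bonnet_oval, bonnet_rect, bonnet_round, bonnet_square and valve_square above 120 N or contact force between any of bonnet_oval, bonnet_rect, bonnet_round, bonnet_square and block above 120 N).
It fails at once if the oil can is knocked aside or over (distance of oil_can from where it was at the start of the episode above 0.04 m or angle between oil_can's own z axis and vertical above 0.4 rad).
It also fails if it takes over 144 s, if anything falls off the work surface, if the arm or the gripper's body presses on something with over 40 N, if the wrist force passes 120 N, or if a joint passes its speed limit or range.

## Working session

There is one attempt and no reset: what is moved stays moved. The work goes in short steps, Python scripts to look and compute and a tool call to move; the robot and the scene stay as the last step left them, time stands still between calls to the robot, and variables do not carry over. Pictures are saved under pics/ and viewed, at most 14 in all, crops included, and the job is handed in when it is done.

Besides the shell and the picture viewer there is one more tool, called by a JSON object that holds its "name" and its "arguments", one argument or row to a line. arm_command: Moves the arm, as the interface text tells. Its arguments: {"type":"object","properties":{"motion":{"type":"array","items":{"type":"object","properties":{"rx":{"type":"number"},"ry":{"type":"number"},"rz":{"type":"number"},"dx":{"type":"number"},"dy":{"type":"number"},"dz":{"type":"number"},"jaw":{"type":"number"}}}}},"required":["motion"]}

```bash
mkdir -p pics; ls; python3 - <<'E'
from station import robot, eyes
import cv2, numpy as np
for n in ("top","scene"):
    c=eyes.camera(n); cv2.imwrite(f"pics/{n}0.png",cv2.resize(c["pixels"][:,:,::-1],None,fx=1.5,fy=1.5,interpolation=cv2.INTER_CUBIC)); np.savez(n+"0.npz",**c)
    print(n,c["camera_matrix"].round(1).tolist(),c["R"].round(3).tolist(),c["t"].round(3).tolist())
print(robot.read_state())
E
```

```text
pics
top [[355.5, 0.0, 255.1], [0.0, 355.5, 193.2], [0.0, 0.0, 1.0]] [[0.024, -0.999, 0.024], [-0.993, -0.027, -0.119], [0.12, -0.021, -0.993]] [0.061, 0.476, 0.987]
scene [[433.0, 0.0, 258.8], [0.0, 433.0, 191.6], [0.0, 0.0, 1.0]] [[-0.707, 0.707, 0.017], [0.559, 0.573, -0.599], [-0.433, -0.414, -0.8]] [0.27, -0.247, 1.429]
{'time': 0.1, 'joint_positions': array([-1.19540259e+00,  1.31128215e-01,  1.48914660e+00, -2.56927173e-06,
        1.52302185e+00, -8.54017782e-02]), 'dq': array([ 0.00090676, -0.0026689 , -0.00253669, -0.00034379, -0.00116534,
        0.00144211]), 'joint_efforts': array([ 2.26833072e-03, -5.61345363e+01, -4.93092906e+01,  7.72546744e-02,
        2.91788700e-02, -7.53910990e-05]), 'tool_pos': array([ 0.26667756, -0.53706191,  0.30177987]), 'tcp_rot': array([ 9.73575270e-01,  2.28364769e-01, -1.24375179e-04, -8.42883468e-04]), 'contact_force': array([-0.05552257, -0.32737208,  0.63189742]), 'moment': array([ 0.02572003,  0.02730183, -0.00265024]), 'finger_force': 0.0, 'width': 0.09290198430641779}
```

View pics/top0.png

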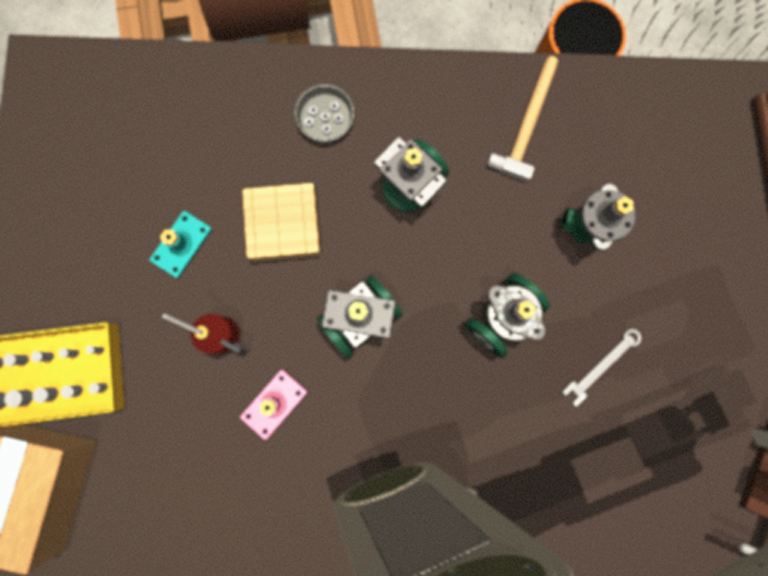

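View pics/scene0.png

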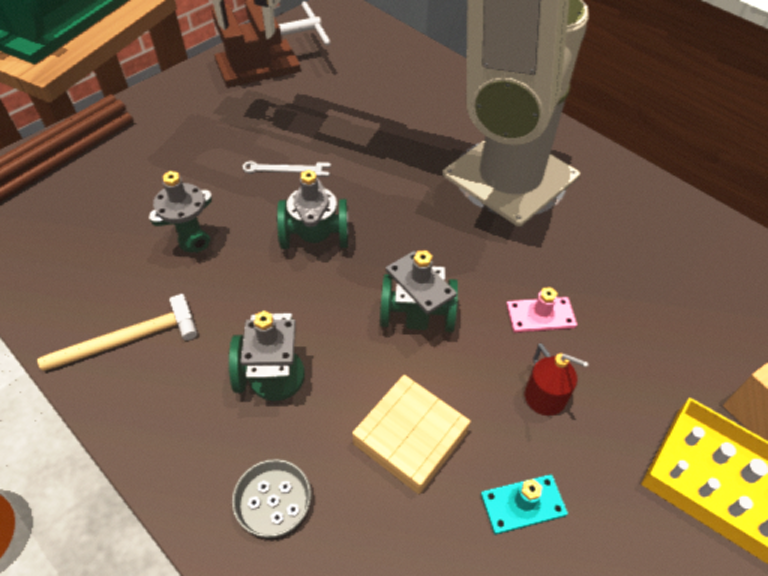

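The top picture (768×576) shows each bonnet on the wrong body:
- bonnet_square on valve_rect at (410,170)
- bonnet_round on valve_oval at (608,215)
- bonnet_rect on valve_square at (358,315)
- bonnet_oval on valve_round at (517,312)

The block is at (281,221) and the oil can at (215,335).

Rect candidates are grey (358,315), pink (273,404) and turquoise (180,243). The grey bare-iron one, standing on a valve, is the one meant. I'll confirm it in an enlarged crop and measure there.

```bash
cat > h.py <<'E'
import numpy as np, cv2
from scipy.spatial.transform import Rotation as Ro
from station import robot, eyes
def back(c,uv,z):
    "pixel -> world point on plane z"
    d=c["R"].T@np.linalg.solve(c["camera_matrix"],[uv[0],uv[1],1]); o=-c["R"].T@c["t"]
    return (o+d*(z-o[2])/d[2])
def proj(c,X):
    p=c["camera_matrix"]@(c["R"]@np.asarray(X)+c["t"]); return p[:2]/p[2]
def rect(c,cx,cy,z,half=0.09,s=2.2):
    "orthorectified patch at height z: image right=+x, up=+y, s px/mm"
    n=int(2000*half*s)//2*2
    w=[(cx-half,cy+half),(cx+half,cy+half),(cx+half,cy-half),(cx-half,cy-half)]
    src=np.float32([proj(c,[a,b,z]) for a,b in w]); dst=np.float32([[0,0],[n,0],[n,n],[0,n]])
    return cv2.warpPerspective(c["pixels"][:,:,::-1].copy(),cv2.getPerspectiveTransform(src,dst),(n,n),flags=cv2.INTER_CUBIC)
def nuts(c):
    h=cv2.cvtColor(c["pixels"],cv2.COLOR_RGB2HSV); m=cv2.inRange(h,(18,110,110),(34,255,255))
    n,l,s,ce=cv2.connectedComponentsWithStats(m); return [(ce[i],s[i,4]) for i in range(1,n) if 25<s[i,4]<250]
E
python3 - <<'E'
from h import *
T=dict(np.load("top0.npz"));S=dict(np.load("scene0.npz"))
for n,c in(("top",T),("scene",S)):
    print(n)
    for p,a in nuts(c): print((p*1.5).round(0),a,back(c,p,0.175).round(4))
g={"valve_rect":(410,170),"valve_oval":(608,215),"valve_square":(358,315),"valve_round":(517,312)}
tiles=[]
for k,p in g.items():
    X=back(T,np.array(p)/1.5,.117); print(k,X.round(3))
    tiles.append(np.hstack([rect(T,X[0],X[1],.117,.075,2),rect(S,X[0],X[1],.117,.075,2)])[:, :])
    X=X.round(2)
tiles=[np.ascontiguousarray(cv2.resize(t,(400,200))) for t in tiles]
print("block",back(T,np.array([281,221])/1.5,.045).round(3))
cv2.imwrite("pics/rect.png",cv2.resize(np.vstack([np.hstack(tiles[:2]),np.hstack(tiles[2:])]),(800,400)))
E
```

```text
top
[536.  93.] 80 [ 0.8035 -0.1778  0.175 ]
[412. 160.] 42 [0.6768 0.0333 0.175 ]
[314. 201.] 26 [0.6015 0.1943 0.175 ]
[624. 205.] 102 [ 0.6109 -0.3241  0.175 ]
[291. 250.] 113 [0.5176 0.2287 0.175 ]
[167. 236.] 76 [0.535  0.4293 0.175 ]
[522. 309.] 43 [ 0.4304 -0.1509  0.175 ]
[202. 332.] 48 [0.3803 0.363  0.175 ]
scene
[170. 176.] 65 [ 0.6098 -0.3261  0.175 ]
[308. 176.] 51 [ 0.4327 -0.1576  0.175 ]
[422. 257.] 76 [0.4217 0.1154 0.175 ]
[549. 293.] 48 [0.3328 0.3042 0.175 ]
[263. 319.] 82 [0.6835 0.0302 0.175 ]
[105. 344.] 140 [ 0.8754 -0.0945  0.175 ]
[560. 359.] 35 [0.4191 0.3884 0.175 ]
[761. 376.] 40 [0.2337 0.6078 0.175 ]
[530. 490.] 76 [0.6043 0.4759 0.175 ]
valve_rect [0.68  0.032 0.117]
valve_oval [ 0.609 -0.323  0.117]
valve_square [0.418 0.117 0.117]
valve_round [ 0.431 -0.159  0.117]
block [0.598 0.269 0.045]
```

View pics/rect.png

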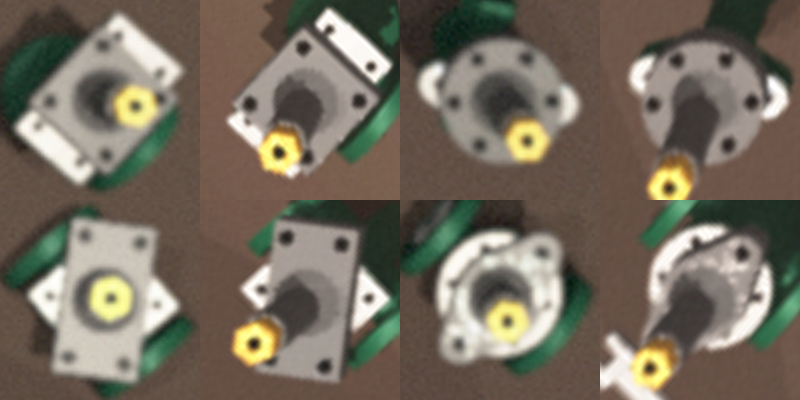

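The enlarged crop confirms that the grey bonnet_rect on valve_square is the real one, with corners at (72,217), (157,228), (137,383) and (52,373). Scaled tiles give these poses:

| Bonnet | Position (m) | Angle |
|---|---|---|
| square | (0.684, 0.031) | 46.6° |
| rect | (0.421, 0.117) | 82.6° |
| round | (0.611, -0.324) | any |
| oval | (0.432, -0.158) | 47.9° |

I'm setting out now, turning the tool so its axes line up with the world (yaw 90: dx = +y, dy = +x).

{"name": "arm_command", "arguments": {
  "motion": [
    {"dx": 50,"dy": -26,"rz": -10},
    {"dx": 100,"dy": -52,"rz": -20},
    {"dx": 150,"dy": -78,"rz": -30},
    {"dx": 200,"dy": -103,"rz": -40},
    {"dx": 250,"dy": -129,"rz": -50,"jaw": 1}
  ]
}}

```text
invalid input at $.motion[0]: expected keys rx, ry, rz, dx, dy, dz, jaw
```

```bash
cat >> h.py <<'E'
def goto(x,y,z,yaw):
    s=robot.read_state(); R=Ro.from_quat(s["tcp_rot"]); d=R.inv().apply(np.array([x,y,z])-s["tool_pos"])*1000
    c,q=np.cos(np.radians(yaw)),np.sin(np.radians(yaw)); G=Ro.from_matrix(np.array([[c,q,0],[q,-c,0],[0,0,-1]]))
    print("t",round(s["time"],2),"pos",s["tool_pos"].round(4),"shift",d.round(1),"turn",(R.inv()*G).as_rotvec(degrees=True).round(1),"w",round(s["width"],4),"F",s["contact_force"].round(1),"q6",s["joint_positions"][5].round(2))
E
python3 -c "
from h import *
goto(.684,.031,.302,90)"
```

```text
t 0.1 pos [ 0.2667 -0.5371  0.3018] shift [ 6.264e+02 -3.232e+02  4.000e-01] turn [ -0.1  -0.1 -63.6] w 0.0929 F [-0.1 -0.3  0.6] q6 -0.09
```

{"name": "arm_command", "arguments": {
  "motion": [
    {"rx": 0,"ry": 0,"rz": -10,"dx": 50,"dy": -26,"dz": 0,"jaw": 1},
    {"rx": 0,"ry": 0,"rz": -20,"dx": 100,"dy": -52,"dz": 0,"jaw": 1},
    {"rx": 0,"ry": 0,"rz": -30,"dx": 150,"dy": -78,"dz": 0,"jaw": 1},
    {"rx": 0,"ry": 0,"rz": -40,"dx": 200,"dy": -103,"dz": 0,"jaw": 1},
    {"rx": 0,"ry": 0,"rz": -50,"dx": 250,"dy": -129,"dz": 0,"jaw": 1}
  ]
}}

```text
time: 0.72
tool_pos: [0.4341, -0.309, 0.3024]
tcp_rot: [0.784, 0.621, -0.0, -0.0]
contact_force: [-0.4, -0.2, -0.1]
width: 0.093
finger_force: 0.0
```

```bash
python3 -c "
from h import *
goto(.684,.031,.302,90)"
```

```text
t 0.72 pos [ 0.4341 -0.309   0.3024] shift [388.3 165.1   0.4] turn [ -0.   -0.  -13.3] w 0.093 F [-0.4 -0.2 -0.1] q6 -0.48
```

{"name": "arm_command", "arguments": {
  "motion": [
    {"rx": 0,"ry": 0,"rz": -5,"dx": 50,"dy": 21,"dz": 0,"jaw": 1},
    {"rx": 0,"ry": 0,"rz": -10,"dx": 105,"dy": 45,"dz": 0,"jaw": 1},
    {"rx": 0,"ry": 0,"rz": -13.3,"dx": 160,"dy": 68,"dz": 0,"jaw": 1},
    {"rx": 0,"ry": 0,"rz": -13.3,"dx": 215,"dy": 91,"dz": 0,"jaw": 1},
    {"rx": 0,"ry": 0,"rz": -13.3,"dx": 271,"dy": 115,"dz": 0,"jaw": 1}
  ]
}}

```text
time: 1.35
tool_pos: [0.6096, -0.0726, 0.3023]
tcp_rot: [0.709, 0.705, -0.0, -0.0]
contact_force: [1.2, -0.2, 1.2]
width: 0.0928
finger_force: 0.0
```

{"name": "arm_command", "arguments": {
  "motion": [
    {"rx": 0,"ry": 0,"rz": 0,"dx": 40,"dy": 30,"dz": 0,"jaw": 1},
    {"rx": 0,"ry": 0,"rz": 0,"dx": 75,"dy": 55,"dz": 0,"jaw": 1},
    {"rx": 0,"ry": 0,"rz": 0,"dx": 95,"dy": 70,"dz": 0,"jaw": 1},
    {"rx": 0,"ry": 0,"rz": 0,"dx": 103,"dy": 76,"dz": 0,"jaw": 1},
    {"rx": 0,"ry": 0,"rz": 0,"dx": 103,"dy": 76,"dz": 0,"jaw": 1}
  ]
}}

```text
time: 1.98
tool_pos: [0.6853, 0.0282, 0.3022]
tcp_rot: [0.709, 0.705, -0.0, -0.0]
contact_force: [-0.9, 0.1, -0.5]
width: 0.093
finger_force: 0.0
```

```bash
python3 - <<'E'
from h import *
goto(.684,.031,.212,90)
c=eyes.camera("scene"); cv2.imwrite("pics/a1.png",cv2.resize(c["pixels"][100:300,80:346,::-1],(798,600),interpolation=cv2.INTER_CUBIC))
E
```

```text
t 1.98 pos [0.6853 0.0282 0.3022] shift [ 2.8 -1.2 90.2] turn [-0.1  0.  -0.3] w 0.093 F [-0.9  0.1 -0.5] q6 -0.03
```

View pics/a1.png

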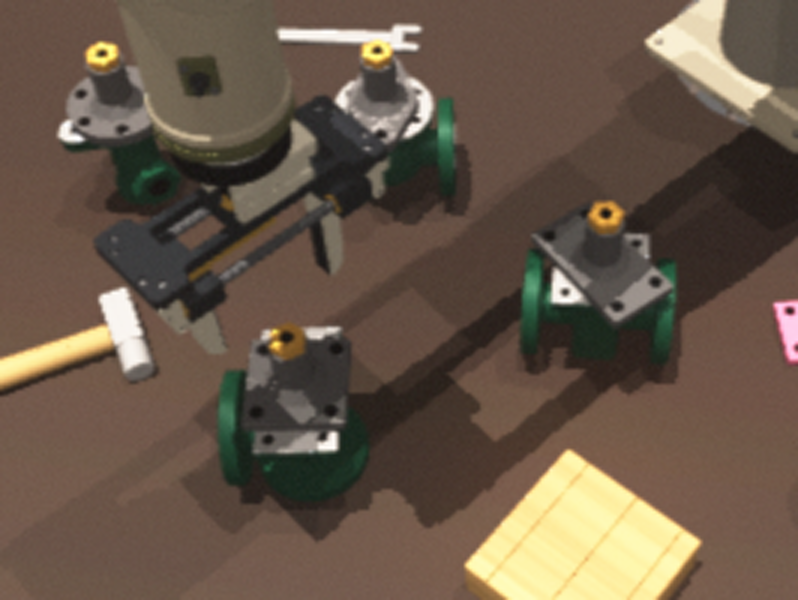

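The open fingers, with tips at about (212,345) and (330,265), straddle the square bonnet's nut at (288,340). I'll descend and grip.

{"name": "arm_command", "arguments": {
  "motion": [
    {"rx": 0,"ry": 0,"rz": 0,"dx": 3,"dy": -1,"dz": 25,"jaw": 1},
    {"rx": 0,"ry": 0,"rz": 0,"dx": 3,"dy": -1,"dz": 50,"jaw": 1},
    {"rx": 0,"ry": 0,"rz": 0,"dx": 3,"dy": -1,"dz": 75,"jaw": 1},
    {"rx": 0,"ry": 0,"rz": 0,"dx": 3,"dy": -1,"dz": 90,"jaw": 1},
    {"rx": 0,"ry": 0,"rz": 0,"dx": 3,"dy": -1,"dz": 90,"jaw": 1}
  ]
}}

```text
time: 2.65
tool_pos: [0.6835, 0.0305, 0.2115]
tcp_rot: [0.709, 0.705, -0.001, -0.001]
contact_force: [0.4, 0.4, 0.5]
width: 0.093
finger_force: 0.0
```

{"name": "arm_command", "arguments": {
  "motion": [
    {"rx": 0,"ry": 0,"rz": 0,"dx": 0,"dy": 0,"dz": 0,"jaw": 0.2},
    {"rx": 0,"ry": 0,"rz": 0,"dx": 0,"dy": 0,"dz": 0,"jaw": -0.1},
    {"rx": 0,"ry": 0,"rz": 0,"dx": 0,"dy": 0,"dz": 0,"jaw": -0.3},
    {"rx": 0,"ry": 0,"rz": 0,"dx": 0,"dy": 0,"dz": 0,"jaw": -1},
    {"rx": 0,"ry": 0,"rz": 0,"dx": 0,"dy": 0,"dz": 0,"jaw": -1}
  ]
}}

```text
time: 3.28
tool_pos: [0.6844, 0.0313, 0.2128]
tcp_rot: [0.709, 0.705, 0.0, 0.0]
contact_force: [-0.6, 0.0, 0.5]
width: 0.0475
finger_force: 0.0
```

{"name": "arm_command", "arguments": {
  "motion": [
    {"rx": 0,"ry": 0,"rz": 0,"dx": 0,"dy": 0,"dz": 0,"jaw": -1},
    {"rx": 0,"ry": 0,"rz": 0,"dx": 0,"dy": 0,"dz": 0,"jaw": -1},
    {"rx": 0,"ry": 0,"rz": 0,"dx": 0,"dy": 0,"dz": -3,"jaw": -1},
    {"rx": 0,"ry": 0,"rz": 0,"dx": 0,"dy": 0,"dz": -8,"jaw": -1},
    {"rx": 0,"ry": 0,"rz": 0,"dx": 0,"dy": 0,"dz": -15,"jaw": -1}
  ]
}}

```text
time: 3.9
tool_pos: [0.6842, 0.0313, 0.2276]
tcp_rot: [0.709, 0.705, -0.0, -0.0]
contact_force: [0.1, -0.3, -3.3]
width: 0.0317
finger_force: 30.0
```

{"name": "arm_command", "arguments": {
  "motion": [
    {"rx": 0,"ry": 0,"rz": 0,"dx": 0,"dy": 0,"dz": -15,"jaw": -1},
    {"rx": 0,"ry": 0,"rz": 0,"dx": 10,"dy": -4,"dz": -35,"jaw": -1},
    {"rx": 0,"ry": 0,"rz": 0,"dx": 30,"dy": -11,"dz": -55,"jaw": -1},
    {"rx": 0,"ry": 0,"rz": 0,"dx": 60,"dy": -22,"dz": -70,"jaw": -1},
    {"rx": 0,"ry": 0,"rz": 0,"dx": 95,"dy": -34,"dz": -75,"jaw": -1}
  ]
}}

```text
time: 4.53
tool_pos: [0.6508, 0.1285, 0.3063]
tcp_rot: [0.709, 0.705, 0.002, 0.001]
contact_force: [-0.8, 0.5, -4.4]
width: 0.0313
finger_force: 30.0
```

{"name": "arm_command", "arguments": {
  "motion": [
    {"rx": 0,"ry": 0,"rz": 0,"dx": 40,"dy": -15,"dz": 0,"jaw": -1},
    {"rx": 0,"ry": 0,"rz": 0,"dx": 80,"dy": -29,"dz": 0,"jaw": -1},
    {"rx": 0,"ry": 0,"rz": 0,"dx": 115,"dy": -42,"dz": 0,"jaw": -1},
    {"rx": 0,"ry": 0,"rz": 0,"dx": 135,"dy": -49,"dz": 0,"jaw": -1},
    {"rx": 0,"ry": 0,"rz": 0,"dx": 143,"dy": -52,"dz": 0,"jaw": -1}
  ]
}}

```text
time: 5.15
tool_pos: [0.5991, 0.2713, 0.3037]
tcp_rot: [0.708, 0.706, 0.0, 0.0]
contact_force: [0.9, -0.7, -5.2]
width: 0.0314
finger_force: 30.0
```

```bash
cat >> h.py <<'E'
def two(cx,cy,z,name,half=.075):
    cs=[eyes.camera(n) for n in("top","scene")]
    cv2.imwrite(f"pics/{name}.png",np.hstack([cv2.resize(rect(c,cx,cy,z,half,2.6),(400,400)) for c in cs])); return cs
E
python3 - <<'E'
from h import *
cs=two(.64,.15,.105,"b1",.2)
for n,c in zip("ts",cs): np.savez(f"b1{n}.npz",**c)
goto(.598,.269,.152,90)
# bare valve_rect flange: bright, unsaturated
for c in cs:
    im=rect(c,.684,.031,.105,.085,4); h=cv2.cvtColor(im,cv2.COLOR_BGR2HSV)
    m=cv2.inRange(h,(0,0,135),(180,60,255)); m=cv2.morphologyEx(m,cv2.MORPH_OPEN,np.ones((5,5)))
    k=max(cv2.findContours(m,0,2)[0],key=cv2.contourArea); (u,v),(w,hh),a=cv2.minAreaRect(k); n=im.shape[0]
    print("rect valve",.684+(u-n/2)/4000,.031-(v-n/2)/4000,w/4,hh/4,a)
E
```

```text
t 5.25 pos [0.5995 0.2702 0.3031] shift [ -1.2  -1.6 151.1] turn [ 0.   0.  -0.3] w 0.0315 F [ 0.   1.1 -3.3] q6 0.35
rect valve 0.6832507705688478 0.03186114501953125 67.31686401367188 119.67988586425781 41.82017135620117
rect valve 0.6835951004028321 0.02971733093261719 69.41845703125 119.82937622070312 42.47673416137695
```

View pics/b1.png

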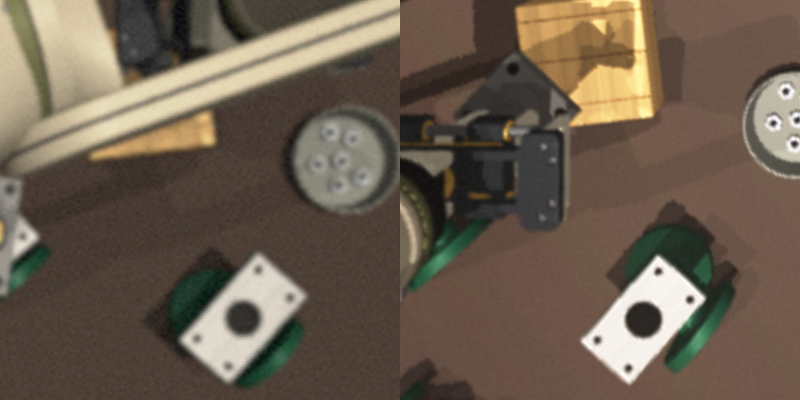

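Both views show valve_rect bare, centred at (0.6834, 0.0308) with its long side at 48°. Its patch sits around (243,318) and (643,318). The held bonnet hangs level, and the block is clear.

{"name": "arm_command", "arguments": {
  "motion": [
    {"rx": 0,"ry": 0,"rz": 0,"dx": -1,"dy": -1,"dz": 25,"jaw": -1},
    {"rx": 0,"ry": 0,"rz": 0,"dx": -1,"dy": -1,"dz": 55,"jaw": -1},
    {"rx": 0,"ry": 0,"rz": 0,"dx": -1,"dy": -1,"dz": 85,"jaw": -1},
    {"rx": 0,"ry": 0,"rz": 0,"dx": -1,"dy": -1,"dz": 115,"jaw": -1},
    {"rx": 0,"ry": 0,"rz": 0,"dx": -1,"dy": -1,"dz": 135,"jaw": -1}
  ]
}}

```text
time: 5.88
tool_pos: [0.5987, 0.2671, 0.1659]
tcp_rot: [0.71, 0.705, -0.001, -0.0]
contact_force: [-0.1, 0.3, -4.8]
width: 0.0316
finger_force: 30.0
```

{"name": "arm_command", "arguments": {
  "motion": [
    {"rx": 0,"ry": 0,"rz": 0,"dx": 0,"dy": 0,"dz": 5,"jaw": -1},
    {"rx": 0,"ry": 0,"rz": 0,"dx": 0,"dy": 0,"dz": 9,"jaw": -1},
    {"rx": 0,"ry": 0,"rz": 0,"dx": 0,"dy": 0,"dz": 12,"jaw": -1},
    {"rx": 0,"ry": 0,"rz": 0,"dx": 0,"dy": 0,"dz": 13,"jaw": -1},
    {"rx": 0,"ry": 0,"rz": 0,"dx": 0,"dy": 0,"dz": 13,"jaw": -1}
  ]
}}

```text
time: 6.5
tool_pos: [0.5988, 0.2689, 0.1552]
tcp_rot: [0.709, 0.705, 0.0, 0.0]
contact_force: [-0.4, -0.1, -4.0]
width: 0.0313
finger_force: 30.0
```

{"name": "arm_command", "arguments": {
  "motion": [
    {"rx": 0,"ry": 0,"rz": 0,"dx": 0,"dy": 0,"dz": 0.5,"jaw": -1},
    {"rx": 0,"ry": 0,"rz": 0,"dx": 0,"dy": 0,"dz": 1,"jaw": -1},
    {"rx": 0,"ry": 0,"rz": 0,"dx": 0,"dy": 0,"dz": 1.5,"jaw": -1},
    {"rx": 0,"ry": 0,"rz": 0,"dx": 0,"dy": 0,"dz": 2,"jaw": -1},
    {"rx": 0,"ry": 0,"rz": 0,"dx": 0,"dy": 0,"dz": 2,"jaw": -1}
  ]
}}

```text
time: 7.12
tool_pos: [0.5987, 0.2687, 0.1527]
tcp_rot: [0.709, 0.705, -0.0, -0.0]
contact_force: [-0.2, -0.1, -3.1]
width: 0.0317
finger_force: 30.0
```

{"name": "arm_command", "arguments": {
  "motion": [
    {"rx": 0,"ry": 0,"rz": 0,"dx": 0,"dy": 0,"dz": 0.4,"jaw": -1},
    {"rx": 0,"ry": 0,"rz": 0,"dx": 0,"dy": 0,"dz": 0.8,"jaw": -1},
    {"rx": 0,"ry": 0,"rz": 0,"dx": 0,"dy": 0,"dz": 0.8,"jaw": -1}
  ]
}}

```text
time: 7.5
tool_pos: [0.5987, 0.2687, 0.1526]
tcp_rot: [0.709, 0.705, 0.0, 0.0]
contact_force: [-5.2, -1.5, 4.7]
width: 0.0316
finger_force: 30.0
```

{"name": "arm_command", "arguments": {
  "motion": [
    {"rx": 0,"ry": 0,"rz": 0,"dx": 0,"dy": 0,"dz": 0.4,"jaw": -1},
    {"rx": 0,"ry": 0,"rz": 0,"dx": 0,"dy": 0,"dz": 0.8,"jaw": -1},
    {"rx": 0,"ry": 0,"rz": 0,"dx": 0,"dy": 0,"dz": 0.8,"jaw": -1}
  ]
}}

```text
time: 7.88
tool_pos: [0.5987, 0.2687, 0.1526]
tcp_rot: [0.709, 0.705, 0.0, 0.0]
contact_force: [-7.2, -3.1, 10.3]
width: 0.0314
finger_force: 30.0
```

{"name": "arm_command", "arguments": {
  "motion": [
    {"rx": 0,"ry": 0,"rz": 0,"dx": 0,"dy": 0,"dz": -0.6,"jaw": -0.25},
    {"rx": 0,"ry": 0,"rz": 0,"dx": 0,"dy": 0,"dz": -0.6,"jaw": 0},
    {"rx": 0,"ry": 0,"rz": 0,"dx": 0,"dy": 0,"dz": -0.6,"jaw": 0.5},
    {"rx": 0,"ry": 0,"rz": 0,"dx": 0,"dy": 0,"dz": -0.6,"jaw": 0.5},
    {"rx": 0,"ry": 0,"rz": 0,"dx": 0,"dy": 0,"dz": -10,"jaw": 1}
  ]
}}

```text
time: 8.5
tool_pos: [0.5981, 0.2685, 0.1603]
tcp_rot: [0.709, 0.705, -0.001, -0.0]
contact_force: [-0.2, -0.5, -0.4]
width: 0.0705
finger_force: 0.0
```

{"name": "arm_command", "arguments": {
  "motion": [
    {"rx": 0,"ry": 0,"rz": 0,"dx": 0,"dy": 0,"dz": -35,"jaw": 1},
    {"rx": 0,"ry": 0,"rz": 0,"dx": 0,"dy": 0,"dz": -75,"jaw": 1},
    {"rx": 0,"ry": 0,"rz": 0,"dx": 0,"dy": 0,"dz": -115,"jaw": 1},
    {"rx": 0,"ry": 0,"rz": 0,"dx": -15,"dy": -20,"dz": -138,"jaw": 1},
    {"rx": 0,"ry": 0,"rz": 0,"dx": -45,"dy": -54,"dz": -140,"jaw": 1}
  ]
}}

```text
time: 9.12
tool_pos: [0.5453, 0.2244, 0.3049]
tcp_rot: [0.709, 0.706, 0.003, 0.001]
contact_force: [-0.2, -1.0, 0.7]
width: 0.093
finger_force: 0.0
```

{"name": "arm_command", "arguments": {
  "motion": [
    {"rx": 0,"ry": 0,"rz": 0,"dx": -35,"dy": -41,"dz": 0,"jaw": 1},
    {"rx": 0,"ry": 0,"rz": 0,"dx": -70,"dy": -82,"dz": 0,"jaw": 1},
    {"rx": 0,"ry": 0,"rz": 0,"dx": -95,"dy": -110,"dz": 0,"jaw": 1},
    {"rx": 0,"ry": 0,"rz": 0,"dx": -107,"dy": -124,"dz": 0,"jaw": 1},
    {"rx": 0,"ry": 0,"rz": 0,"dx": -107,"dy": -124,"dz": 0,"jaw": 1}
  ]
}}

```text
time: 9.75
tool_pos: [0.4196, 0.1172, 0.3022]
tcp_rot: [0.709, 0.705, 0.001, 0.001]
contact_force: [0.2, 0.7, 0.0]
width: 0.0932
finger_force: 0.0
```

```bash
python3 - <<'E'
from h import *
cs=two(.5,.2,.117,"c1",.18)
goto(.421,.1165,.212,90)
for c in cs:
    for p,a in nuts(c):
        for z in (.177,.117):
            X=back(c,p,z)
            if (z>.15 and np.hypot(X[0]-.421,X[1]-.117)<.04) or (z<.15 and np.hypot(X[0]-.598,X[1]-.269)<.04): print(z,X.round(4),a)
E
```

```text
t 9.85 pos [0.4203 0.1179 0.3019] shift [-1.4  0.5 89.9] turn [ 0.1 -0.  -0.3] w 0.0932 F [-0.5  0.4 -1.1] q6 0.16
0.117 [0.5941 0.2676 0.117 ] 52
0.177 [0.4295 0.1158 0.177 ] 27
0.117 [0.6021 0.2703 0.117 ] 68
```

View pics/c1.png

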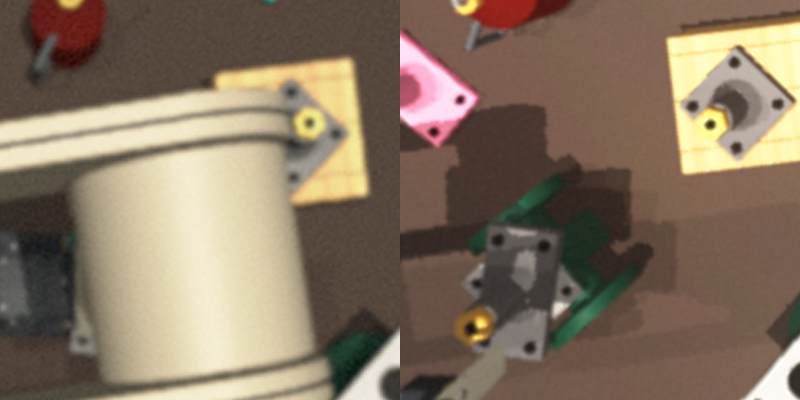

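The square bonnet stands centred on the block, around (738,103) in the right half. The rect bonnet is under the gripper at about (523,290). Now I'll grasp it.

{"name": "arm_command", "arguments": {
  "motion": [
    {"rx": 0,"ry": 0,"rz": 0,"dx": -1,"dy": 0.5,"dz": 25,"jaw": 1},
    {"rx": 0,"ry": 0,"rz": 0,"dx": -1,"dy": 0.5,"dz": 55,"jaw": 1},
    {"rx": 0,"ry": 0,"rz": 0,"dx": -1,"dy": 0.5,"dz": 80,"jaw": 0.6},
    {"rx": 0,"ry": 0,"rz": 0,"dx": -1,"dy": 0.5,"dz": 90,"jaw": 0.2},
    {"rx": 0,"ry": 0,"rz": 0,"dx": -1,"dy": 0.5,"dz": 90,"jaw": -0.1}
  ]
}}

```text
time: 10.48
tool_pos: [0.4204, 0.1169, 0.2108]
tcp_rot: [0.709, 0.705, -0.001, -0.0]
contact_force: [0.3, -0.6, 0.9]
width: 0.0677
finger_force: 0.0
```

{"name": "arm_command", "arguments": {
  "motion": [
    {"rx": 0,"ry": 0,"rz": 0,"dx": 0,"dy": 0,"dz": 0,"jaw": -0.2},
    {"rx": 0,"ry": 0,"rz": 0,"dx": 0,"dy": 0,"dz": 0,"jaw": -0.3},
    {"rx": 0,"ry": 0,"rz": 0,"dx": 0,"dy": 0,"dz": 0,"jaw": -1},
    {"rx": 0,"ry": 0,"rz": 0,"dx": 0,"dy": 0,"dz": 0,"jaw": -1},
    {"rx": 0,"ry": 0,"rz": 0,"dx": 0,"dy": 0,"dz": 0,"jaw": -1}
  ]
}}

```text
time: 11.1
tool_pos: [0.4209, 0.1167, 0.2117]
tcp_rot: [0.709, 0.705, 0.001, 0.0]
contact_force: [1.8, -0.1, 2.9]
width: 0.0314
finger_force: 30.0
```

{"name": "arm_command", "arguments": {
  "motion": [
    {"rx": 0,"ry": 0,"rz": 0,"dx": 0,"dy": 0,"dz": 0,"jaw": -1},
    {"rx": 0,"ry": 0,"rz": 0,"dx": 0,"dy": 0,"dz": -3,"jaw": -1},
    {"rx": 0,"ry": 0,"rz": 0,"dx": 0,"dy": 0,"dz": -15,"jaw": -1},
    {"rx": 0,"ry": 0,"rz": 0,"dx": 0,"dy": 0,"dz": -40,"jaw": -1},
    {"rx": 0,"ry": 0,"rz": 0,"dx": 0,"dy": 0,"dz": -70,"jaw": -1}
  ]
}}

```text
time: 11.72
tool_pos: [0.4195, 0.1165, 0.2813]
tcp_rot: [0.709, 0.705, -0.001, -0.001]
contact_force: [0.3, -0.1, -6.1]
width: 0.0315
finger_force: 30.0
```

```bash
python3 -c "
from h import *
goto(.6834,.0308,.302,90-34.6)"
```

```text
t 11.72 pos [0.4195 0.1165 0.2813] shift [-84.4 264.3 -21.4] turn [-0.1  0.1 34.3] w 0.0315 F [ 0.3 -0.1 -6.1] q6 0.16
```

{"name": "arm_command", "arguments": {
  "motion": [
    {"rx": 0,"ry": 0,"rz": 5,"dx": -4,"dy": 14,"dz": -15,"jaw": -1},
    {"rx": 0,"ry": 0,"rz": 13,"dx": -15,"dy": 47,"dz": -22,"jaw": -1},
    {"rx": 0,"ry": 0,"rz": 22,"dx": -28,"dy": 88,"dz": -22,"jaw": -1},
    {"rx": 0,"ry": 0,"rz": 30,"dx": -42,"dy": 132,"dz": -22,"jaw": -1},
    {"rx": 0,"ry": 0,"rz": 34.3,"dx": -55,"dy": 175,"dz": -22,"jaw": -1}
  ]
}}

```text
time: 12.35
tool_pos: [0.596, 0.0602, 0.303]
tcp_rot: [0.886, 0.463, -0.001, -0.0]
contact_force: [-0.5, 0.8, -5.4]
width: 0.0318
finger_force: 30.0
```

{"name": "arm_command", "arguments": {
  "motion": [
    {"rx": 0,"ry": 0,"rz": 0,"dx": 11,"dy": 38,"dz": 0,"jaw": -1},
    {"rx": 0,"ry": 0,"rz": 0,"dx": 20,"dy": 68,"dz": 0,"jaw": -1},
    {"rx": 0,"ry": 0,"rz": 0,"dx": 25,"dy": 86,"dz": 0,"jaw": -1},
    {"rx": 0,"ry": 0,"rz": 0,"dx": 26.5,"dy": 90,"dz": 0,"jaw": -1},
    {"rx": 0,"ry": 0,"rz": 0,"dx": 26.5,"dy": 90,"dz": 0,"jaw": -1}
  ]
}}

```text
time: 12.98
tool_pos: [0.6838, 0.0316, 0.3027]
tcp_rot: [0.885, 0.465, -0.001, -0.0]
contact_force: [-0.3, -0.2, -5.3]
width: 0.0316
finger_force: 30.0
```

```bash
python3 - <<'E'
from h import *
goto(.6834,.0308,.2126,55.4)
cs=two(.67,.04,.19,"d1",.1)
for c in [eyes.camera("top"),cs[1]]:
    im=rect(c,.42,.117,.105,.07,4); h=cv2.cvtColor(im,cv2.COLOR_BGR2HSV)
    m=cv2.inRange(h,(0,0,135),(180,60,255)); m=cv2.morphologyEx(m,cv2.MORPH_OPEN,np.ones((5,5)))
    k=max(cv2.findContours(m,0,2)[0],key=cv2.contourArea); (u,v),(w,hh),a=cv2.minAreaRect(k); n=im.shape[0]
    print("square valve",.42+(u-n/2)/4000,.117-(v-n/2)/4000,w/4,hh/4,a)
    cv2.imwrite(f"m{len(k)}.png",m)
E
```

```text
t 12.97 pos [0.6838 0.0316 0.3027] shift [-0.8  0.3 90.1] turn [-0.1  0.   0. ] w 0.0316 F [-0.3 -0.2 -5.3] q6 0.58
square valve 0.419875 0.06225000000000001 30.0 139.75 90.0
square valve 0.4233885955810547 0.116321044921875 83.01277160644531 82.39888000488281 49.714752197265625
```

View pics/d1.png

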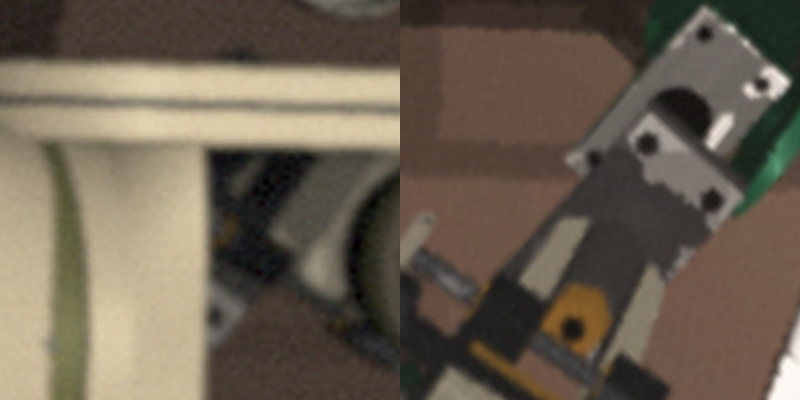

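The held rect bonnet's outline, with holes at (647,143) and (711,201), lines up with the valve flange below it. In the scene view, valve_square is at about (0.423, 0.117) with sides at 40.4°. Lowering.

{"name": "arm_command", "arguments": {
  "motion": [
    {"rx": 0,"ry": 0,"rz": 0,"dx": -0.5,"dy": 0.3,"dz": 20,"jaw": -1},
    {"rx": 0,"ry": 0,"rz": 0,"dx": -0.5,"dy": 0.3,"dz": 45,"jaw": -1},
    {"rx": 0,"ry": 0,"rz": 0,"dx": -0.5,"dy": 0.3,"dz": 68,"jaw": -1},
    {"rx": 0,"ry": 0,"rz": 0,"dx": -0.5,"dy": 0.3,"dz": 80,"jaw": -1},
    {"rx": 0,"ry": 0,"rz": 0,"dx": -0.5,"dy": 0.3,"dz": 86,"jaw": -1}
  ]
}}

```text
time: 13.75
tool_pos: [0.6836, 0.031, 0.2158]
tcp_rot: [0.885, 0.465, -0.001, -0.0]
contact_force: [0.0, -0.5, -4.6]
width: 0.0315
finger_force: 30.0
```

{"name": "arm_command", "arguments": {
  "motion": [
    {"rx": 0,"ry": 0,"rz": 0,"dx": 0,"dy": 0,"dz": 1,"jaw": -1},
    {"rx": 0,"ry": 0,"rz": 0,"dx": 0,"dy": 0,"dz": 2,"jaw": -1},
    {"rx": 0,"ry": 0,"rz": 0,"dx": 0,"dy": 0,"dz": 2.5,"jaw": -1},
    {"rx": 0,"ry": 0,"rz": 0,"dx": 0,"dy": 0,"dz": 3,"jaw": -1},
    {"rx": 0,"ry": 0,"rz": 0,"dx": 0,"dy": 0,"dz": 3,"jaw": -1}
  ]
}}

```text
time: 14.38
tool_pos: [0.6842, 0.0308, 0.2143]
tcp_rot: [0.885, 0.465, 0.0, 0.0]
contact_force: [0.4, 0.9, -6.4]
width: 0.0319
finger_force: 30.0
```

{"name": "arm_command", "arguments": {
  "motion": [
    {"rx": 0,"ry": 0,"rz": 0,"dx": 0,"dy": 0,"dz": 0.4,"jaw": -1},
    {"rx": 0,"ry": 0,"rz": 0,"dx": 0,"dy": 0,"dz": 0.8,"jaw": -1},
    {"rx": 0,"ry": 0,"rz": 0,"dx": 0,"dy": 0,"dz": 0.8,"jaw": -1}
  ]
}}

```text
time: 14.75
tool_pos: [0.6841, 0.0309, 0.2132]
tcp_rot: [0.885, 0.465, -0.0, -0.0]
contact_force: [0.8, -0.2, -5.4]
width: 0.0316
finger_force: 30.0
```

{"name": "arm_command", "arguments": {
  "motion": [
    {"rx": 0,"ry": 0,"rz": 0,"dx": 0,"dy": 0,"dz": 0.4,"jaw": -1},
    {"rx": 0,"ry": 0,"rz": 0,"dx": 0,"dy": 0,"dz": 0.8,"jaw": -1},
    {"rx": 0,"ry": 0,"rz": 0,"dx": 0,"dy": 0,"dz": 0.8,"jaw": -1}
  ]
}}

```text
time: 15.12
tool_pos: [0.6841, 0.0309, 0.2125]
tcp_rot: [0.885, 0.465, -0.0, -0.0]
contact_force: [-0.0, 0.3, -5.0]
width: 0.0315
finger_force: 30.0
```

{"name": "arm_command", "arguments": {
  "motion": [
    {"rx": 0,"ry": 0,"rz": 0,"dx": 0,"dy": 0,"dz": 0.4,"jaw": -1},
    {"rx": 0,"ry": 0,"rz": 0,"dx": 0,"dy": 0,"dz": 0.8,"jaw": -1},
    {"rx": 0,"ry": 0,"rz": 0,"dx": 0,"dy": 0,"dz": 0.8,"jaw": -1}
  ]
}}

```text
time: 15.5
tool_pos: [0.6842, 0.0308, 0.2118]
tcp_rot: [0.885, 0.465, 0.0, 0.0]
contact_force: [-1.0, -0.3, -3.9]
width: 0.0314
finger_force: 30.0
```

{"name": "arm_command", "arguments": {
  "motion": [
    {"rx": 0,"ry": 0,"rz": 0,"dx": 0,"dy": 0,"dz": 0.3,"jaw": -1},
    {"rx": 0,"ry": 0,"rz": 0,"dx": 0,"dy": 0,"dz": 0.6,"jaw": -1},
    {"rx": 0,"ry": 0,"rz": 0,"dx": 0,"dy": 0,"dz": 0.6,"jaw": -1}
  ]
}}

```text
time: 15.88
tool_pos: [0.6842, 0.0308, 0.2118]
tcp_rot: [0.885, 0.465, 0.0, 0.0]
contact_force: [-4.3, -0.9, 1.6]
width: 0.0315
finger_force: 30.0
```

{"name": "arm_command", "arguments": {
  "motion": [
    {"rx": 0,"ry": 0,"rz": 0,"dx": 0,"dy": 0,"dz": -0.4,"jaw": -0.25},
    {"rx": 0,"ry": 0,"rz": 0,"dx": 0,"dy": 0,"dz": -0.4,"jaw": 0},
    {"rx": 0,"ry": 0,"rz": 0,"dx": 0,"dy": 0,"dz": -0.4,"jaw": 0.5},
    {"rx": 0,"ry": 0,"rz": 0,"dx": 0,"dy": 0,"dz": -0.4,"jaw": 0.5},
    {"rx": 0,"ry": 0,"rz": 0,"dx": 0,"dy": 0,"dz": -10,"jaw": 1}
  ]
}}

```text
time: 16.5
tool_pos: [0.6836, 0.0309, 0.2203]
tcp_rot: [0.885, 0.465, -0.001, -0.001]
contact_force: [0.3, 0.4, -0.3]
width: 0.0703
finger_force: 0.0
```

{"name": "arm_command", "arguments": {
  "motion": [
    {"rx": 0,"ry": 0,"rz": 0,"dx": 0,"dy": 0,"dz": -35,"jaw": 1},
    {"rx": 0,"ry": 0,"rz": 0,"dx": 0,"dy": 0,"dz": -70,"jaw": 1},
    {"rx": 0,"ry": 0,"rz": -8,"dx": 14,"dy": -20,"dz": -80,"jaw": 1},
    {"rx": 0,"ry": 0,"rz": -18,"dx": 42,"dy": -59,"dz": -80,"jaw": 1},
    {"rx": 0,"ry": 0,"rz": -28,"dx": 74,"dy": -103,"dz": -80,"jaw": 1}
  ]
}}

```text
time: 17.12
tool_pos: [0.6413, 0.1508, 0.3024]
tcp_rot: [0.745, 0.667, 0.001, 0.0]
contact_force: [0.3, 0.6, -0.1]
width: 0.0929
finger_force: 0.0
```

```bash
python3 -c "
from h import *
goto(.598,.2688,.302,90)"
```

```text
t 17.12 pos [0.6413 0.1508 0.3024] shift [112.5 -56.1   0.4] turn [ 0.1 -0.  -6.4] w 0.0929 F [ 0.3  0.6 -0.1] q6 0.26
```

{"name": "arm_command", "arguments": {
  "motion": [
    {"rx": 0,"ry": 0,"rz": -3,"dx": 45,"dy": -22,"dz": 0,"jaw": 1},
    {"rx": 0,"ry": 0,"rz": -6.4,"dx": 80,"dy": -40,"dz": 0,"jaw": 1},
    {"rx": 0,"ry": 0,"rz": -6.4,"dx": 104,"dy": -52,"dz": 0,"jaw": 1},
    {"rx": 0,"ry": 0,"rz": -6.4,"dx": 112.5,"dy": -56,"dz": 0,"jaw": 1},
    {"rx": 0,"ry": 0,"rz": -6.4,"dx": 112.5,"dy": -56,"dz": 0,"jaw": 1}
  ]
}}

```text
time: 17.75
tool_pos: [0.5988, 0.2685, 0.3016]
tcp_rot: [0.708, 0.706, 0.0, 0.0]
contact_force: [0.9, -0.1, -0.2]
width: 0.0929
finger_force: 0.0
```

```bash
python3 - <<'E'
from h import *
goto(.598,.2688,.1526,90)
cs=two(.684,.031,.117,"e1",.1)
for z,X0 in ((.177,(.684,.031)),(.117,(.598,.269))):
  for c in cs:
    for p,a in nuts(c):
        X=back(c,p,z)
        if np.hypot(X[0]-X0[0],X[1]-X0[1])<.04: print(z,X.round(4),a)
c=cs[0]; print("grip tilt")
im=rect(c,.4233,.117,.105,.06,4); cv2.imwrite("pics/e2.png",im); h=cv2.cvtColor(im,cv2.COLOR_BGR2HSV)
for c in cs:
    im=rect(c,.4233,.117,.105,.06,4); h=cv2.cvtColor(im,cv2.COLOR_BGR2HSV)
    m=cv2.morphologyEx(cv2.inRange(h,(0,0,120),(180,60,255)),cv2.MORPH_OPEN,np.ones((5,5)))
    k=max(cv2.findContours(m,0,2)[0],key=cv2.contourArea); (u,v),(w,hh),a=cv2.minAreaRect(k); n=im.shape[0]
    print("square valve",.4233+(u-n/2)/4000,.117-(v-n/2)/4000,w/4,hh/4,a)
E
```

```text
t 17.75 pos [0.5988 0.2685 0.3016] shift [  0.3  -0.9 149. ] turn [ 0.   0.  -0.2] w 0.0929 F [ 0.9 -0.1 -0.2] q6 0.35
0.177 [0.6843 0.0312 0.177 ] 82
0.177 [0.686  0.0306 0.177 ] 90
0.117 [0.5881 0.2504 0.117 ] 140
grip tilt
square valve 0.4223263481140137 0.116532958984375 83.98060607910156 84.61865234375 49.61387252807617
square valve 0.3793 0.175375 3.25 8.0 90.0
```

View pics/e1.png

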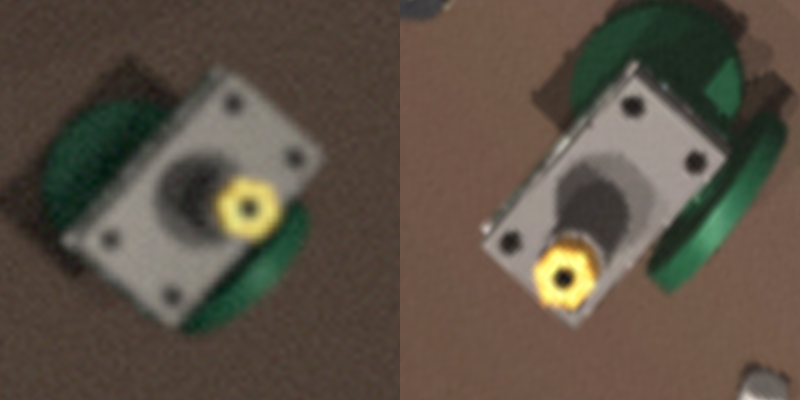

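The rect bonnet sits flush and in line on valve_rect, with its nut at (0.685, 0.031). valve_square is at (0.4225, 0.1165), 40.4°. Next I'll pick the square bonnet off the block.

{"name": "arm_command", "arguments": {
  "motion": [
    {"rx": 0,"ry": 0,"rz": 0,"dx": 0,"dy": -0.5,"dz": 35,"jaw": 1},
    {"rx": 0,"ry": 0,"rz": 0,"dx": 0,"dy": -0.5,"dz": 75,"jaw": 1},
    {"rx": 0,"ry": 0,"rz": 0,"dx": 0,"dy": -0.5,"dz": 115,"jaw": 1},
    {"rx": 0,"ry": 0,"rz": 0,"dx": 0,"dy": -0.5,"dz": 140,"jaw": 0.6},
    {"rx": 0,"ry": 0,"rz": 0,"dx": 0,"dy": -0.5,"dz": 149,"jaw": 0.2}
  ]
}}

```text
time: 18.48
tool_pos: [0.5977, 0.2668, 0.1499]
tcp_rot: [0.709, 0.705, -0.002, -0.001]
contact_force: [0.2, 0.0, -0.1]
width: 0.0776
finger_force: 0.0
```

{"name": "arm_command", "arguments": {
  "motion": [
    {"rx": 0,"ry": 0,"rz": 0,"dx": 0,"dy": 0,"dz": 0,"jaw": 0},
    {"rx": 0,"ry": 0,"rz": 0,"dx": 0,"dy": 0,"dz": 0,"jaw": -0.3},
    {"rx": 0,"ry": 0,"rz": 0,"dx": 0,"dy": 0,"dz": 0,"jaw": -1},
    {"rx": 0,"ry": 0,"rz": 0,"dx": 0,"dy": 0,"dz": 0,"jaw": -1},
    {"rx": 0,"ry": 0,"rz": 0,"dx": 0,"dy": 0,"dz": 0,"jaw": -1}
  ]
}}

```text
time: 19.1
tool_pos: [0.5985, 0.2686, 0.1527]
tcp_rot: [0.708, 0.706, 0.0, 0.0]
contact_force: [0.4, -0.1, 1.4]
width: 0.0315
finger_force: 30.0
```

{"name": "arm_command", "arguments": {
  "motion": [
    {"rx": 0,"ry": 0,"rz": 0,"dx": 0,"dy": 0,"dz": 0,"jaw": -1},
    {"rx": 0,"ry": 0,"rz": 0,"dx": 0,"dy": 0,"dz": -3,"jaw": -1},
    {"rx": 0,"ry": 0,"rz": 0,"dx": 0,"dy": 0,"dz": -15,"jaw": -1},
    {"rx": 0,"ry": 0,"rz": 0,"dx": 0,"dy": 0,"dz": -45,"jaw": -1},
    {"rx": 0,"ry": 0,"rz": 0,"dx": 0,"dy": 0,"dz": -80,"jaw": -1}
  ]
}}

```text
time: 19.73
tool_pos: [0.5975, 0.2682, 0.2322]
tcp_rot: [0.708, 0.706, -0.001, -0.001]
contact_force: [-0.7, 0.7, -4.2]
width: 0.0313
finger_force: 30.0
```

{"name": "arm_command", "arguments": {
  "motion": [
    {"rx": 0,"ry": 0,"rz": 0,"dx": 0,"dy": 0,"dz": -35,"jaw": -1},
    {"rx": 0,"ry": 0,"rz": 0,"dx": 0,"dy": 0,"dz": -60,"jaw": -1},
    {"rx": 0,"ry": 0,"rz": 2,"dx": -10,"dy": -11,"dz": -70,"jaw": -1},
    {"rx": 0,"ry": 0,"rz": 4,"dx": -30,"dy": -34,"dz": -70,"jaw": -1},
    {"rx": 0,"ry": 0,"rz": 6.2,"dx": -58,"dy": -66,"dz": -70,"jaw": -1}
  ]
}}

```text
time: 20.35
tool_pos: [0.5314, 0.2103, 0.3026]
tcp_rot: [0.746, 0.666, 0.0, 0.0]
contact_force: [-0.6, -1.5, -3.7]
width: 0.0316
finger_force: 30.0
```

```bash
python3 -c "
from h import *
goto(.4225,.1167,.302,83.8)"
```

```text
t 20.35 pos [0.5314 0.2103 0.3026] shift [-105.3  -97.7    0.5] turn [ 0.  -0.  -0.2] w 0.0316 F [-0.6 -1.5 -3.7] q6 0.4
```

{"name": "arm_command", "arguments": {
  "motion": [
    {"rx": 0,"ry": 0,"rz": 0,"dx": -30,"dy": -28,"dz": 0,"jaw": -1},
    {"rx": 0,"ry": 0,"rz": 0,"dx": -60,"dy": -56,"dz": 0,"jaw": -1},
    {"rx": 0,"ry": 0,"rz": 0,"dx": -87,"dy": -81,"dz": 0,"jaw": -1},
    {"rx": 0,"ry": 0,"rz": 0,"dx": -102,"dy": -94.5,"dz": 0,"jaw": -1},
    {"rx": 0,"ry": 0,"rz": 0,"dx": -105,"dy": -97.5,"dz": 0,"jaw": -1}
  ]
}}

```text
time: 20.98
tool_pos: [0.4228, 0.1166, 0.3027]
tcp_rot: [0.746, 0.666, 0.0, 0.0]
contact_force: [0.6, 0.0, -4.3]
width: 0.0314
finger_force: 30.0
```

{"name": "arm_command", "arguments": {
  "motion": [
    {"rx": 0,"ry": 0,"rz": 0,"dx": 0,"dy": 0,"dz": 15,"jaw": -1},
    {"rx": 0,"ry": 0,"rz": 0,"dx": 0,"dy": 0,"dz": 40,"jaw": -1},
    {"rx": 0,"ry": 0,"rz": 0,"dx": 0,"dy": 0,"dz": 55,"jaw": -1},
    {"rx": 0,"ry": 0,"rz": 0,"dx": 0,"dy": 0,"dz": 60,"jaw": -1},
    {"rx": 0,"ry": 0,"rz": 0,"dx": 0,"dy": 0,"dz": 60,"jaw": -1}
  ]
}}

```text
time: 21.6
tool_pos: [0.4235, 0.1174, 0.2419]
tcp_rot: [0.745, 0.667, -0.0, -0.0]
contact_force: [0.1, -0.7, -3.9]
width: 0.0316
finger_force: 30.0
```

```bash
python3 - <<'E'
from h import *
goto(.4225,.1167,.2126,83.8)
cs=two(.4225,.1167,.14,"f1",.1)
E
```

```text
t 21.6 pos [0.4235 0.1174 0.2419] shift [-0.7 -0.9 29.3] turn [-0.   0.  -0.2] w 0.0316 F [ 0.1 -0.7 -3.9] q6 0.26
```

View pics/f1.png

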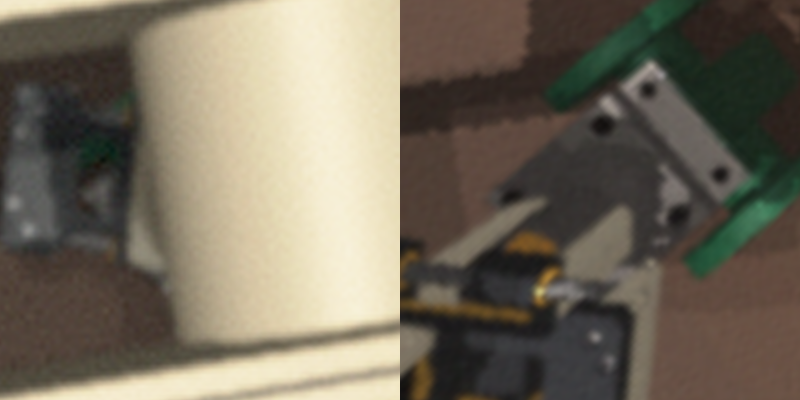

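The square bonnet's holes at (602,125) and (680,212) run parallel to the valve flange edge, so it's aligned. I'm lowering it the rest of the way.

{"name": "arm_command", "arguments": {
  "motion": [
    {"rx": 0,"ry": 0,"rz": 0,"dx": -0.5,"dy": -0.5,"dz": 10,"jaw": -1},
    {"rx": 0,"ry": 0,"rz": 0,"dx": -0.5,"dy": -0.5,"dz": 20,"jaw": -1},
    {"rx": 0,"ry": 0,"rz": 0,"dx": -0.5,"dy": -0.5,"dz": 25,"jaw": -1},
    {"rx": 0,"ry": 0,"rz": 0,"dx": -0.5,"dy": -0.5,"dz": 27,"jaw": -1},
    {"rx": 0,"ry": 0,"rz": 0,"dx": -0.5,"dy": -0.5,"dz": 28,"jaw": -1}
  ]
}}

```text
time: 22.32
tool_pos: [0.4229, 0.1168, 0.2141]
tcp_rot: [0.745, 0.667, 0.0, -0.0]
contact_force: [0.7, -0.5, -4.5]
width: 0.0314
finger_force: 30.0
```

{"name": "arm_command", "arguments": {
  "motion": [
    {"rx": 0,"ry": 0,"rz": 0,"dx": 0,"dy": 0,"dz": 0.4,"jaw": -1},
    {"rx": 0,"ry": 0,"rz": 0,"dx": 0,"dy": 0,"dz": 0.8,"jaw": -1},
    {"rx": 0,"ry": 0,"rz": 0,"dx": 0,"dy": 0,"dz": 1.1,"jaw": -1},
    {"rx": 0,"ry": 0,"rz": 0,"dx": 0,"dy": 0,"dz": 1.1,"jaw": -1}
  ]
}}

```text
time: 22.82
tool_pos: [0.4229, 0.1168, 0.2131]
tcp_rot: [0.745, 0.667, 0.0, 0.0]
contact_force: [-0.1, 0.0, -4.5]
width: 0.0315
finger_force: 30.0
```

{"name": "arm_command", "arguments": {
  "motion": [
    {"rx": 0,"ry": 0,"rz": 0,"dx": 0,"dy": 0,"dz": 0.3,"jaw": -1},
    {"rx": 0,"ry": 0,"rz": 0,"dx": 0,"dy": 0,"dz": 0.6,"jaw": -1},
    {"rx": 0,"ry": 0,"rz": 0,"dx": 0,"dy": 0,"dz": 0.6,"jaw": -1}
  ]
}}

```text
time: 23.2
tool_pos: [0.4229, 0.1168, 0.2127]
tcp_rot: [0.745, 0.667, 0.0, 0.0]
contact_force: [-2.5, -0.8, -0.8]
width: 0.0316
finger_force: 30.0
```

{"name": "arm_command", "arguments": {
  "motion": [
    {"rx": 0,"ry": 0,"rz": 0,"dx": 0,"dy": 0,"dz": 0.3,"jaw": -1},
    {"rx": 0,"ry": 0,"rz": 0,"dx": 0,"dy": 0,"dz": 0.5,"jaw": -1},
    {"rx": 0,"ry": 0,"rz": 0,"dx": 0,"dy": 0,"dz": 0.5,"jaw": -1}
  ]
}}

```text
time: 23.58
tool_pos: [0.4229, 0.1168, 0.2127]
tcp_rot: [0.745, 0.667, 0.0, 0.0]
contact_force: [-5.1, -1.2, 6.2]
width: 0.0316
finger_force: 30.0
```

{"name": "arm_command", "arguments": {
  "motion": [
    {"rx": 0,"ry": 0,"rz": 0,"dx": 0,"dy": 0,"dz": -0.5,"jaw": -0.25},
    {"rx": 0,"ry": 0,"rz": 0,"dx": 0,"dy": 0,"dz": -0.5,"jaw": 0},
    {"rx": 0,"ry": 0,"rz": 0,"dx": 0,"dy": 0,"dz": -0.5,"jaw": 0.5},
    {"rx": 0,"ry": 0,"rz": 0,"dx": 0,"dy": 0,"dz": -0.5,"jaw": 0.5},
    {"rx": 0,"ry": 0,"rz": 0,"dx": 0,"dy": 0,"dz": -10,"jaw": 1}
  ]
}}

```text
time: 24.2
tool_pos: [0.4224, 0.1167, 0.2215]
tcp_rot: [0.745, 0.667, -0.001, -0.0]
contact_force: [0.2, -0.7, 0.5]
width: 0.0703
finger_force: 0.0
```

{"name": "arm_command", "arguments": {
  "motion": [
    {"rx": 0,"ry": 0,"rz": 0,"dx": 0,"dy": 0,"dz": -35,"jaw": 1},
    {"rx": 0,"ry": 0,"rz": 0,"dx": 0,"dy": 0,"dz": -70,"jaw": 1},
    {"rx": 0,"ry": 0,"rz": 0,"dx": -20,"dy": 11,"dz": -80,"jaw": 1},
    {"rx": 0,"ry": 0,"rz": -3,"dx": -65,"dy": 37,"dz": -80,"jaw": 1},
    {"rx": 0,"ry": 0,"rz": -6.2,"dx": -115,"dy": 65,"dz": -80,"jaw": 1}
  ]
}}

```text
time: 24.82
tool_pos: [0.4753, -0.0057, 0.3033]
tcp_rot: [0.707, 0.707, 0.001, 0.001]
contact_force: [1.6, 0.5, -0.2]
width: 0.0935
finger_force: 0.0
```

```bash
python3 -c "
from h import *
goto(.611,-.3248,.302,90)"
```

```text
t 24.82 pos [ 0.4753 -0.0057  0.3033] shift [-319.1  135.6    1.6] turn [0.1 0.  0. ] w 0.0935 F [ 1.6  0.5 -0.2] q6 -0.12
```

{"name": "arm_command", "arguments": {
  "motion": [
    {"rx": 0,"ry": 0,"rz": 0,"dx": -50,"dy": 21,"dz": 0,"jaw": 1},
    {"rx": 0,"ry": 0,"rz": 0,"dx": -102,"dy": 43,"dz": 0,"jaw": 1},
    {"rx": 0,"ry": 0,"rz": 0,"dx": -154,"dy": 65,"dz": 0,"jaw": 1},
    {"rx": 0,"ry": 0,"rz": 0,"dx": -206,"dy": 87,"dz": 0,"jaw": 1},
    {"rx": 0,"ry": 0,"rz": 0,"dx": -256,"dy": 109,"dz": 0,"jaw": 1}
  ]
}}

```text
time: 25.45
tool_pos: [0.5834, -0.2631, 0.3027]
tcp_rot: [0.708, 0.706, 0.0, 0.0]
contact_force: [0.9, -0.2, 0.2]
width: 0.0931
finger_force: 0.0
```

{"name": "arm_command", "arguments": {
  "motion": [
    {"rx": 0,"ry": 0,"rz": 0,"dx": -35,"dy": 15,"dz": 0,"jaw": 1},
    {"rx": 0,"ry": 0,"rz": 0,"dx": -56,"dy": 24,"dz": 0,"jaw": 1},
    {"rx": 0,"ry": 0,"rz": 0,"dx": -62,"dy": 26.5,"dz": 0,"jaw": 1},
    {"rx": 0,"ry": 0,"rz": 0,"dx": -62,"dy": 26.5,"dz": 0,"jaw": 1}
  ]
}}

```text
time: 25.95
tool_pos: [0.609, -0.323, 0.3021]
tcp_rot: [0.708, 0.706, 0.0, -0.0]
contact_force: [-0.3, -0.5, -0.4]
width: 0.0929
finger_force: 0.0
```

```bash
python3 - <<'E'
from h import *
goto(.611,-.3248,.2126,90)
cs=two(.4225,.1167,.117,"g1",.1)
for z,X0 in ((.177,(.4225,.117)),(.177,(.611,-.3248)),(.177,(.432,-.158))):
  for c in cs:
    for p,a in nuts(c):
        X=back(c,p,z)
        if np.hypot(X[0]-X0[0],X[1]-X0[1])<.04: print(X.round(4),a)
E
```

```text
t 25.95 pos [ 0.609  -0.323   0.3021] shift [-1.8  2.  89.5] turn [-0.  -0.  -0.2] w 0.0929 F [-0.3 -0.5 -0.4] q6 -0.56
[0.4251 0.1164 0.177 ] 77
[ 0.4301 -0.1552  0.177 ] 78
[ 0.4334 -0.1579  0.177 ] 45
```

View pics/g1.png

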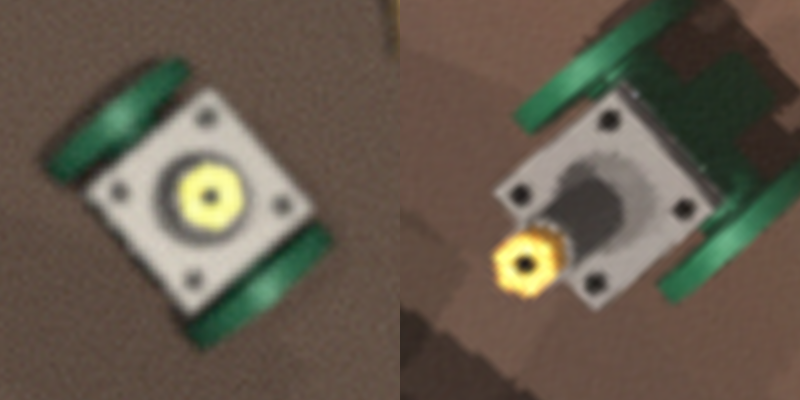

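The square bonnet covers valve_square exactly, around (203,203) in the top view, with its outlines in line. Next is the round bonnet.

{"name": "arm_command", "arguments": {
  "motion": [
    {"rx": 0,"ry": 0,"rz": 0,"dx": -1.5,"dy": 2,"dz": 25,"jaw": 1},
    {"rx": 0,"ry": 0,"rz": 0,"dx": -1.5,"dy": 2,"dz": 55,"jaw": 1},
    {"rx": 0,"ry": 0,"rz": 0,"dx": -1.5,"dy": 2,"dz": 80,"jaw": 0.6},
    {"rx": 0,"ry": 0,"rz": 0,"dx": -1.5,"dy": 2,"dz": 89.5,"jaw": 0.2},
    {"rx": 0,"ry": 0,"rz": 0,"dx": -1.5,"dy": 2,"dz": 89.5,"jaw": -0.1}
  ]
}}

```text
time: 26.68
tool_pos: [0.6109, -0.324, 0.2124]
tcp_rot: [0.708, 0.706, -0.0, -0.0]
contact_force: [-0.2, -0.5, 0.3]
width: 0.0673
finger_force: 0.0
```

{"name": "arm_command", "arguments": {
  "motion": [
    {"rx": 0,"ry": 0,"rz": 0,"dx": 0,"dy": 0,"dz": 0,"jaw": -0.2},
    {"rx": 0,"ry": 0,"rz": 0,"dx": 0,"dy": 0,"dz": 0,"jaw": -0.3},
    {"rx": 0,"ry": 0,"rz": 0,"dx": 0,"dy": 0,"dz": 0,"jaw": -1},
    {"rx": 0,"ry": 0,"rz": 0,"dx": 0,"dy": 0,"dz": 0,"jaw": -1},
    {"rx": 0,"ry": 0,"rz": 0,"dx": 0,"dy": 0,"dz": 0,"jaw": -1}
  ]
}}

```text
time: 27.3
tool_pos: [0.6107, -0.325, 0.2131]
tcp_rot: [0.708, 0.706, -0.0, -0.0]
contact_force: [-4.6, 1.8, 5.7]
width: 0.032
finger_force: 30.0
```

{"name": "arm_command", "arguments": {
  "motion": [
    {"rx": 0,"ry": 0,"rz": 0,"dx": 0,"dy": 0,"dz": 0,"jaw": -1},
    {"rx": 0,"ry": 0,"rz": 0,"dx": 0,"dy": 0,"dz": -3,"jaw": -1},
    {"rx": 0,"ry": 0,"rz": 0,"dx": 0,"dy": 0,"dz": -15,"jaw": -1},
    {"rx": 0,"ry": 0,"rz": 0,"dx": 0,"dy": 0,"dz": -40,"jaw": -1},
    {"rx": 0,"ry": 0,"rz": 0,"dx": 0,"dy": 0,"dz": -70,"jaw": -1}
  ]
}}

```text
time: 27.92
tool_pos: [0.6107, -0.3244, 0.2823]
tcp_rot: [0.708, 0.706, -0.0, -0.001]
contact_force: [0.9, -0.5, -5.0]
width: 0.0316
finger_force: 30.0
```

```bash
python3 -c "
from h import *
goto(.598,.2688,.306,90)"
```

```text
t 27.93 pos [ 0.6107 -0.3244  0.2823] shift [593.2 -14.7 -22.9] turn [-0.1 -0.1 -0.2] w 0.0316 F [ 0.9 -0.5 -5. ] q6 -0.56
```

{"name": "arm_command", "arguments": {
  "motion": [
    {"rx": 0,"ry": 0,"rz": 0,"dx": 8,"dy": 0,"dz": -15,"jaw": -1},
    {"rx": 0,"ry": 0,"rz": 0,"dx": 30,"dy": -1,"dz": -27,"jaw": -1},
    {"rx": 0,"ry": 0,"rz": 0,"dx": 70,"dy": -2,"dz": -30,"jaw": -1},
    {"rx": 0,"ry": 0,"rz": 0,"dx": 118,"dy": -3,"dz": -30,"jaw": -1},
    {"rx": 0,"ry": 0,"rz": 0,"dx": 168,"dy": -4,"dz": -30,"jaw": -1}
  ]
}}

```text
time: 28.55
tool_pos: [0.6068, -0.1537, 0.3115]
tcp_rot: [0.708, 0.706, -0.0, -0.001]
contact_force: [0.3, 0.0, -6.1]
width: 0.0314
finger_force: 30.0
```

{"name": "arm_command", "arguments": {
  "motion": [
    {"rx": 0,"ry": 0,"rz": 0,"dx": 50,"dy": -1,"dz": 0,"jaw": -1},
    {"rx": 0,"ry": 0,"rz": 0,"dx": 100,"dy": -3,"dz": 0,"jaw": -1},
    {"rx": 0,"ry": 0,"rz": 0,"dx": 150,"dy": -4,"dz": 0,"jaw": -1},
    {"rx": 0,"ry": 0,"rz": 0,"dx": 200,"dy": -5,"dz": 0,"jaw": -1},
    {"rx": 0,"ry": 0,"rz": 0,"dx": 250,"dy": -7,"dz": 0,"jaw": -1}
  ]
}}

```text
time: 29.18
tool_pos: [0.6, 0.0963, 0.3116]
tcp_rot: [0.708, 0.706, -0.0, -0.001]
contact_force: [0.3, 0.1, -5.4]
width: 0.0315
finger_force: 30.0
```

{"name": "arm_command", "arguments": {
  "motion": [
    {"rx": 0,"ry": 0,"rz": 0,"dx": 50,"dy": -1,"dz": 0,"jaw": -1},
    {"rx": 0,"ry": 0,"rz": 0,"dx": 100,"dy": -2,"dz": 0,"jaw": -1},
    {"rx": 0,"ry": 0,"rz": 0,"dx": 143,"dy": -3,"dz": 10,"jaw": -1},
    {"rx": 0,"ry": 0,"rz": 0,"dx": 168,"dy": -3.5,"dz": 25,"jaw": -1},
    {"rx": 0,"ry": 0,"rz": 0,"dx": 175,"dy": -4,"dz": 50,"jaw": -1}
  ]
}}

```text
time: 29.8
tool_pos: [0.5971, 0.2707, 0.2617]
tcp_rot: [0.707, 0.707, 0.0, -0.0]
contact_force: [-0.7, -0.9, -5.2]
width: 0.0317
finger_force: 30.0
```

```bash
python3 - <<'E'
from h import *
goto(.598,.2688,.1526,90)
cs=[eyes.camera(n) for n in("top","scene")]
out=[]
for c in cs:
    im=rect(c,.611,-.323,.105,.085,4); out.append(cv2.resize(im,(400,400))); h=cv2.cvtColor(im,cv2.COLOR_BGR2HSV)
    m=cv2.morphologyEx(cv2.inRange(h,(0,0,120),(180,60,255)),cv2.MORPH_OPEN,np.ones((5,5)))
    k=max(cv2.findContours(m,0,2)[0],key=cv2.contourArea); (u,v),(w,hh),a=cv2.minAreaRect(k); n=im.shape[0]
    print("oval valve",.611+(u-n/2)/4000,-.323-(v-n/2)/4000,w/4,hh/4,a)
cv2.imwrite("pics/i1.png",np.hstack(out))
E
```

```text
t 29.8 pos [0.5971 0.2707 0.2617] shift [ -2.    0.9 109.1] turn [ 0.  -0.  -0.1] w 0.0317 F [-0.7 -0.9 -5.2] q6 0.35
oval valve 0.6103377532958985 -0.3245571746826172 115.9615249633789 70.5582275390625 33.08485412597656
oval valve 0.6102598495483398 -0.32587459564208987 72.33705139160156 115.81754302978516 75.1317138671875
```

View pics/i1.png

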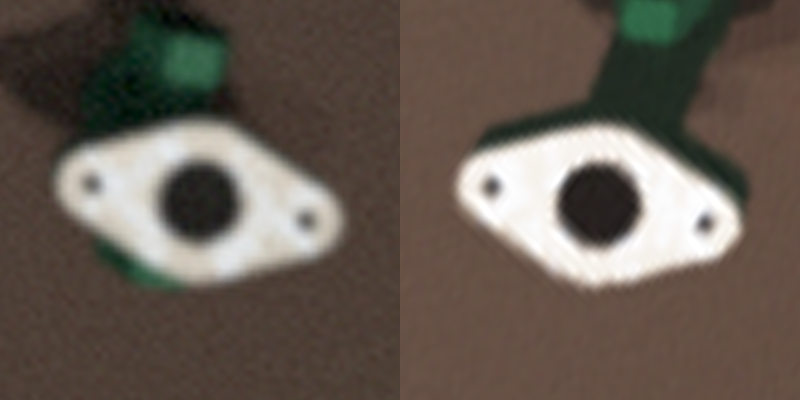

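valve_oval is bare, with bolt holes at (92,183) and (306,220), which gives a centre of (0.6103, -0.3243) at -9.7°. I'll set the round bonnet on the block.

{"name": "arm_command", "arguments": {
  "motion": [
    {"rx": 0,"ry": 0,"rz": 0,"dx": -1.5,"dy": 1,"dz": 30,"jaw": -1},
    {"rx": 0,"ry": 0,"rz": 0,"dx": -1.5,"dy": 1,"dz": 60,"jaw": -1},
    {"rx": 0,"ry": 0,"rz": 0,"dx": -1.5,"dy": 1,"dz": 88,"jaw": -1},
    {"rx": 0,"ry": 0,"rz": 0,"dx": -1.5,"dy": 1,"dz": 100,"jaw": -1},
    {"rx": 0,"ry": 0,"rz": 0,"dx": -1.5,"dy": 1,"dz": 105,"jaw": -1}
  ]
}}

```text
time: 30.52
tool_pos: [0.599, 0.2664, 0.1573]
tcp_rot: [0.709, 0.706, -0.0, -0.0]
contact_force: [-0.2, -0.0, -6.4]
width: 0.0316
finger_force: 30.0
```

{"name": "arm_command", "arguments": {
  "motion": [
    {"rx": 0,"ry": 0,"rz": 0,"dx": 0,"dy": 0,"dz": 1,"jaw": -1},
    {"rx": 0,"ry": 0,"rz": 0,"dx": 0,"dy": 0,"dz": 2,"jaw": -1},
    {"rx": 0,"ry": 0,"rz": 0,"dx": 0,"dy": 0,"dz": 2.5,"jaw": -1},
    {"rx": 0,"ry": 0,"rz": 0,"dx": 0,"dy": 0,"dz": 3,"jaw": -1},
    {"rx": 0,"ry": 0,"rz": 0,"dx": 0,"dy": 0,"dz": 3,"jaw": -1}
  ]
}}

```text
time: 31.15
tool_pos: [0.5991, 0.2668, 0.1545]
tcp_rot: [0.708, 0.706, 0.0, 0.0]
contact_force: [-0.5, 0.1, -5.3]
width: 0.0315
finger_force: 30.0
```

{"name": "arm_command", "arguments": {
  "motion": [
    {"rx": 0,"ry": 0,"rz": 0,"dx": 0,"dy": 0,"dz": 0.4,"jaw": -1},
    {"rx": 0,"ry": 0,"rz": 0,"dx": 0,"dy": 0,"dz": 0.8,"jaw": -1},
    {"rx": 0,"ry": 0,"rz": 0,"dx": 0,"dy": 0,"dz": 0.8,"jaw": -1}
  ]
}}

```text
time: 31.52
tool_pos: [0.599, 0.2668, 0.1535]
tcp_rot: [0.708, 0.706, -0.0, -0.0]
contact_force: [-0.0, -0.0, -5.3]
width: 0.0317
finger_force: 30.0
```

{"name": "arm_command", "arguments": {
  "motion": [
    {"rx": 0,"ry": 0,"rz": 0,"dx": 0,"dy": 0,"dz": 0.4,"jaw": -1},
    {"rx": 0,"ry": 0,"rz": 0,"dx": 0,"dy": 0,"dz": 0.8,"jaw": -1},
    {"rx": 0,"ry": 0,"rz": 0,"dx": 0,"dy": 0,"dz": 0.8,"jaw": -1}
  ]
}}

```text
time: 31.9
tool_pos: [0.5991, 0.2668, 0.1531]
tcp_rot: [0.708, 0.706, 0.0, 0.0]
contact_force: [-0.8, 0.3, -2.5]
width: 0.0316
finger_force: 30.0
```

{"name": "arm_command", "arguments": {
  "motion": [
    {"rx": 0,"ry": 0,"rz": 0,"dx": 0,"dy": 0,"dz": 0.4,"jaw": -1},
    {"rx": 0,"ry": 0,"rz": 0,"dx": 0,"dy": 0,"dz": 0.4,"jaw": -0.25},
    {"rx": 0,"ry": 0,"rz": 0,"dx": 0,"dy": 0,"dz": 0,"jaw": 0.2},
    {"rx": 0,"ry": 0,"rz": 0,"dx": 0,"dy": 0,"dz": 0,"jaw": 0.5},
    {"rx": 0,"ry": 0,"rz": 0,"dx": 0,"dy": 0,"dz": -3,"jaw": 1}
  ]
}}

```text
time: 32.52
tool_pos: [0.599, 0.2668, 0.1557]
tcp_rot: [0.708, 0.706, -0.0, -0.0]
contact_force: [0.2, 0.6, 0.0]
width: 0.0603
finger_force: 0.0
```

{"name": "arm_command", "arguments": {
  "motion": [
    {"rx": 0,"ry": 0,"rz": 0,"dx": 0,"dy": 0,"dz": -30,"jaw": 1},
    {"rx": 0,"ry": 0,"rz": 0,"dx": 0,"dy": 0,"dz": -70,"jaw": 1},
    {"rx": 0,"ry": 0,"rz": 0,"dx": 0,"dy": 0,"dz": -115,"jaw": 1},
    {"rx": 0,"ry": 0,"rz": 0,"dx": -30,"dy": -12,"dz": -142,"jaw": 1},
    {"rx": 0,"ry": 0,"rz": 0,"dx": -80,"dy": -32,"dz": -147,"jaw": 1}
  ]
}}

```text
time: 33.15
tool_pos: [0.5677, 0.1873, 0.3064]
tcp_rot: [0.708, 0.707, 0.003, 0.001]
contact_force: [0.9, -0.6, -0.0]
width: 0.0928
finger_force: 0.0
```

{"name": "arm_command", "arguments": {
  "motion": [
    {"rx": 0,"ry": 0,"rz": 0,"dx": -50,"dy": -20,"dz": 0,"jaw": 1},
    {"rx": 0,"ry": 0,"rz": 0,"dx": -100,"dy": -40,"dz": 0,"jaw": 1},
    {"rx": 0,"ry": 0,"rz": 0,"dx": -150,"dy": -60,"dz": 0,"jaw": 1},
    {"rx": 0,"ry": 0,"rz": 0,"dx": -200,"dy": -80,"dz": 0,"jaw": 1},
    {"rx": 0,"ry": 0,"rz": 0,"dx": -250,"dy": -100,"dz": 0,"jaw": 1}
  ]
}}

```text
time: 33.78
tool_pos: [0.4651, -0.0642, 0.3033]
tcp_rot: [0.708, 0.706, 0.0, 0.001]
contact_force: [0.0, -1.0, 0.5]
width: 0.0928
finger_force: 0.0
```

```bash
python3 - <<'E'
from h import *
cs=[eyes.camera(n) for n in("top","scene")]
goto(.432,-.1575,.302,90)
for z,X0 in ((.117,(.599,.268)),(.177,(.432,-.158))):
  for c in cs:
    for p,a in nuts(c):
        X=back(c,p,z)
        if np.hypot(X[0]-X0[0],X[1]-X0[1])<.03: print(X.round(4),a)
E
```

```text
t 33.88 pos [ 0.4645 -0.0667  0.3033] shift [-91.1 -31.8   1.5] turn [ 0.   0.1 -0.5] w 0.0931 F [ 0.4  0.5 -0.1] q6 -0.24
[0.5973 0.2682 0.117 ] 78
[0.6017 0.2678 0.117 ] 79
[ 0.4305 -0.1524  0.177 ] 66
```

{"name": "arm_command", "arguments": {
  "motion": [
    {"rx": 0,"ry": 0,"rz": -0.5,"dx": -45,"dy": -16,"dz": 0,"jaw": 1},
    {"rx": 0,"ry": 0,"rz": -0.5,"dx": -78,"dy": -27,"dz": 0,"jaw": 1},
    {"rx": 0,"ry": 0,"rz": -0.5,"dx": -91,"dy": -32,"dz": 0,"jaw": 1},
    {"rx": 0,"ry": 0,"rz": -0.5,"dx": -91,"dy": -32,"dz": 0,"jaw": 1}
  ]
}}

```text
time: 34.38
tool_pos: [0.4337, -0.1537, 0.303]
tcp_rot: [0.706, 0.708, 0.0, 0.0]
contact_force: [0.3, -0.1, -0.8]
width: 0.0928
finger_force: 0.0
```

```bash
python3 - <<'E'
from h import *
goto(.432,-.1577,.2124,90)
cs=two(.432,-.158,.117,"j1",.1)
E
```

```text
t 34.38 pos [ 0.4337 -0.1537  0.303 ] shift [-4.  -1.8 90.6] turn [ 0.  -0.   0.2] w 0.0928 F [ 0.3 -0.1 -0.8] q6 -0.46
```

View pics/j1.png

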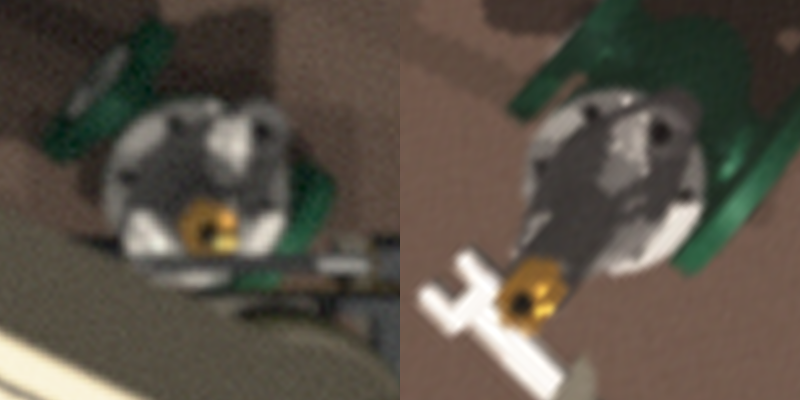

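The oval bonnet is undisturbed, with a hole at (658,132) and its nut at (522,303). Grasping it.

{"name": "arm_command", "arguments": {
  "motion": [
    {"rx": 0,"ry": 0,"rz": 0,"dx": -4,"dy": -1.5,"dz": 25,"jaw": 1},
    {"rx": 0,"ry": 0,"rz": 0,"dx": -4,"dy": -1.5,"dz": 55,"jaw": 1},
    {"rx": 0,"ry": 0,"rz": 0,"dx": -4,"dy": -1.5,"dz": 80,"jaw": 0.6},
    {"rx": 0,"ry": 0,"rz": 0,"dx": -4,"dy": -1.5,"dz": 90,"jaw": 0.2},
    {"rx": 0,"ry": 0,"rz": 0,"dx": -4,"dy": -1.5,"dz": 90,"jaw": -0.1}
  ]
}}

```text
time: 35.1
tool_pos: [0.4322, -0.1569, 0.2126]
tcp_rot: [0.705, 0.709, -0.0, -0.001]
contact_force: [0.6, 0.1, -0.4]
width: 0.0674
finger_force: 0.0
```

{"name": "arm_command", "arguments": {
  "motion": [
    {"rx": 0,"ry": 0,"rz": 0,"dx": 0,"dy": 0,"dz": 0,"jaw": -0.2},
    {"rx": 0,"ry": 0,"rz": 0,"dx": 0,"dy": 0,"dz": 0,"jaw": -0.3},
    {"rx": 0,"ry": 0,"rz": 0,"dx": 0,"dy": 0,"dz": 0,"jaw": -1},
    {"rx": 0,"ry": 0,"rz": 0,"dx": 0,"dy": 0,"dz": 0,"jaw": -1},
    {"rx": 0,"ry": 0,"rz": 0,"dx": 0,"dy": 0,"dz": 0,"jaw": -1}
  ]
}}

```text
time: 35.72
tool_pos: [0.4319, -0.1578, 0.2133]
tcp_rot: [0.705, 0.709, -0.0, -0.0]
contact_force: [-4.8, 0.2, 5.4]
width: 0.0319
finger_force: 30.0
```

{"name": "arm_command", "arguments": {
  "motion": [
    {"rx": 0,"ry": 0,"rz": 0,"dx": 0,"dy": 0,"dz": 0,"jaw": -1},
    {"rx": 0,"ry": 0,"rz": 0,"dx": 0,"dy": 0,"dz": -3,"jaw": -1},
    {"rx": 0,"ry": 0,"rz": 0,"dx": 0,"dy": 0,"dz": -15,"jaw": -1},
    {"rx": 0,"ry": 0,"rz": 0,"dx": 0,"dy": 0,"dz": -45,"jaw": -1},
    {"rx": 0,"ry": 0,"rz": 0,"dx": 0,"dy": 0,"dz": -80,"jaw": -1}
  ]
}}

```text
time: 36.35
tool_pos: [0.4317, -0.1574, 0.2934]
tcp_rot: [0.705, 0.709, -0.0, -0.001]
contact_force: [0.5, -0.8, -3.6]
width: 0.0314
finger_force: 30.0
```

```bash
python3 -c "
from h import *
goto(.6103,-.3243,.302,90-57.6)"
```

```text
t 36.35 pos [ 0.4317 -0.1574  0.2934] shift [-167.9  177.7   -9. ] turn [-0.1 -0.  57.9] w 0.0314 F [ 0.5 -0.8 -3.6] q6 -0.47
```

{"name": "arm_command", "arguments": {
  "motion": [
    {"rx": 0,"ry": 0,"rz": 6,"dx": -8,"dy": 8,"dz": -8,"jaw": -1},
    {"rx": 0,"ry": 0,"rz": 15,"dx": -28,"dy": 30,"dz": -9,"jaw": -1},
    {"rx": 0,"ry": 0,"rz": 25,"dx": -53,"dy": 56,"dz": -9,"jaw": -1},
    {"rx": 0,"ry": 0,"rz": 35,"dx": -79,"dy": 84,"dz": -9,"jaw": -1},
    {"rx": 0,"ry": 0,"rz": 45,"dx": -105,"dy": 111,"dz": -9,"jaw": -1}
  ]
}}

```text
time: 36.98
tool_pos: [0.5446, -0.2628, 0.302]
tcp_rot: [0.924, 0.382, 0.0, -0.0]
contact_force: [0.6, 0.3, -4.1]
width: 0.0313
finger_force: 30.0
```

```bash
python3 -c "
from h import *
goto(.6103,-.3243,.302,32.7)"
```

```text
t 36.98 pos [ 0.5446 -0.2628  0.302 ] shift [ 3.  89.9  0. ] turn [-0.  -0.  12.3] w 0.0313 F [ 0.6  0.3 -4.1] q6 0.25
```

{"name": "arm_command", "arguments": {
  "motion": [
    {"rx": 0,"ry": 0,"rz": 6,"dx": 1,"dy": 30,"dz": 0,"jaw": -1},
    {"rx": 0,"ry": 0,"rz": 12.3,"dx": 2,"dy": 62,"dz": 0,"jaw": -1},
    {"rx": 0,"ry": 0,"rz": 12.3,"dx": 3,"dy": 82,"dz": 5,"jaw": -1},
    {"rx": 0,"ry": 0,"rz": 12.3,"dx": 3,"dy": 89,"dz": 25,"jaw": -1},
    {"rx": 0,"ry": 0,"rz": 12.3,"dx": 3,"dy": 90,"dz": 40,"jaw": -1}
  ]
}}

```text
time: 37.6
tool_pos: [0.6092, -0.3228, 0.2592]
tcp_rot: [0.959, 0.284, -0.001, -0.001]
contact_force: [0.3, -0.1, -4.3]
width: 0.0314
finger_force: 30.0
```

{"name": "arm_command", "arguments": {
  "motion": [
    {"rx": 0,"ry": 0,"rz": 0,"dx": 0,"dy": 0,"dz": 15,"jaw": -1},
    {"rx": 0,"ry": 0,"rz": 0,"dx": 0,"dy": 0,"dz": 20,"jaw": -1},
    {"rx": 0,"ry": 0,"rz": 0,"dx": 0,"dy": 0,"dz": 20,"jaw": -1}
  ]
}}

```text
time: 37.98
tool_pos: [0.6095, -0.3228, 0.2415]
tcp_rot: [0.959, 0.284, -0.0, -0.0]
contact_force: [0.5, 0.7, -4.8]
width: 0.0315
finger_force: 30.0
```

```bash
python3 - <<'E'
from h import *
goto(.6103,-.3243,.2130,32.7)
cs=[eyes.camera(n) for n in("top","scene")]
a=[cv2.resize(rect(c,.61,-.324,.13,.085,4),(400,300)) for c in cs[:2]]; b=[cv2.resize(rect(c,.432,-.158,.105,.085,4),(400,300)) for c in cs]
cv2.imwrite("pics/k1.png",np.vstack([np.hstack(a),np.hstack(b)]))
for c in cs:
    im=rect(c,.432,-.158,.105,.075,4); h=cv2.cvtColor(im,cv2.COLOR_BGR2HSV)
    m=cv2.morphologyEx(cv2.inRange(h,(0,0,120),(180,60,255)),cv2.MORPH_OPEN,np.ones((5,5)))
    k=max(cv2.findContours(m,0,2)[0],key=cv2.contourArea); (u,v),w,_=cv2.fitEllipse(k); n=im.shape[0]
    print("round valve",.432+(u-n/2)/4000,-.158-(v-n/2)/4000,np.array(w)/4)
E
```

```text
t 37.98 pos [ 0.6095 -0.3228  0.2415] shift [-0.1  1.7 28.5] turn [-0.   0.   0.3] w 0.0315 F [ 0.5  0.7 -4.8] q6 0.43
round valve 0.435101936340332 -0.15772704315185548 [80.11804199 99.2534256 ]
round valve 0.43512171936035154 -0.15862665557861327 [83.97284698 99.15264893]
```

View pics/k1.png

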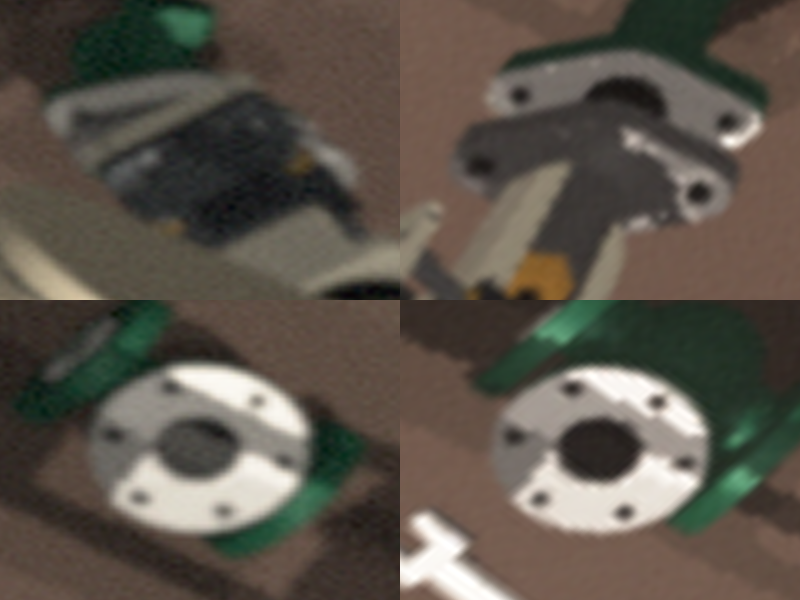

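Held oval's holes (480,166)-(700,193) run parallel to valve_oval's (520,95)-(727,122). The valve_round bolt circle gives a centre of (0.4313, -0.158). Lowering the oval bonnet.

{"name": "arm_command", "arguments": {
  "motion": [
    {"rx": 0,"ry": 0,"rz": 0.2,"dx": 0,"dy": 1.5,"dz": 10,"jaw": -1},
    {"rx": 0,"ry": 0,"rz": 0.2,"dx": 0,"dy": 1.5,"dz": 20,"jaw": -1},
    {"rx": 0,"ry": 0,"rz": 0.2,"dx": 0,"dy": 1.5,"dz": 24,"jaw": -1},
    {"rx": 0,"ry": 0,"rz": 0.2,"dx": 0,"dy": 1.5,"dz": 26,"jaw": -1},
    {"rx": 0,"ry": 0,"rz": 0.2,"dx": 0,"dy": 1.5,"dz": 27,"jaw": -1}
  ]
}}

```text
time: 38.7
tool_pos: [0.6106, -0.3245, 0.2148]
tcp_rot: [0.959, 0.282, 0.0, 0.0]
contact_force: [0.1, 1.0, -4.6]
width: 0.0313
finger_force: 30.0
```

{"name": "arm_command", "arguments": {
  "motion": [
    {"rx": 0,"ry": 0,"rz": 0,"dx": 0,"dy": 0,"dz": 0.4,"jaw": -1},
    {"rx": 0,"ry": 0,"rz": 0,"dx": 0,"dy": 0,"dz": 0.8,"jaw": -1},
    {"rx": 0,"ry": 0,"rz": 0,"dx": 0,"dy": 0,"dz": 0.8,"jaw": -1}
  ]
}}

```text
time: 39.08
tool_pos: [0.6106, -0.3245, 0.2142]
tcp_rot: [0.959, 0.282, 0.0, 0.0]
contact_force: [-1.1, 0.2, -5.1]
width: 0.0315
finger_force: 30.0
```

{"name": "arm_command", "arguments": {
  "motion": [
    {"rx": 0,"ry": 0,"rz": 0,"dx": 0,"dy": 0,"dz": 0.4,"jaw": -1},
    {"rx": 0,"ry": 0,"rz": 0,"dx": 0,"dy": 0,"dz": 0.7,"jaw": -1},
    {"rx": 0,"ry": 0,"rz": 0,"dx": 0,"dy": 0,"dz": 0.7,"jaw": -1}
  ]
}}

```text
time: 39.45
tool_pos: [0.6106, -0.3245, 0.2134]
tcp_rot: [0.959, 0.282, 0.0, 0.0]
contact_force: [-0.6, -0.0, -3.8]
width: 0.0314
finger_force: 30.0
```

{"name": "arm_command", "arguments": {
  "motion": [
    {"rx": 0,"ry": 0,"rz": 0,"dx": 0,"dy": 0,"dz": 0.3,"jaw": -1},
    {"rx": 0,"ry": 0,"rz": 0,"dx": 0,"dy": 0,"dz": 0.5,"jaw": -1},
    {"rx": 0,"ry": 0,"rz": 0,"dx": 0,"dy": 0,"dz": 0.5,"jaw": -1}
  ]
}}

```text
time: 39.83
tool_pos: [0.6106, -0.3245, 0.2134]
tcp_rot: [0.959, 0.282, 0.0, 0.0]
contact_force: [-2.2, 1.5, 1.9]
width: 0.0315
finger_force: 30.0
```

{"name": "arm_command", "arguments": {
  "motion": [
    {"rx": 0,"ry": 0,"rz": 0,"dx": 0,"dy": 0,"dz": -0.2,"jaw": -0.25},
    {"rx": 0,"ry": 0,"rz": 0,"dx": 0,"dy": 0,"dz": -0.3,"jaw": 0},
    {"rx": 0,"ry": 0,"rz": 0,"dx": 0,"dy": 0,"dz": -0.3,"jaw": 0.5},
    {"rx": 0,"ry": 0,"rz": 0,"dx": 0,"dy": 0,"dz": -0.3,"jaw": 0.5},
    {"rx": 0,"ry": 0,"rz": 0,"dx": 0,"dy": 0,"dz": -10,"jaw": 1}
  ]
}}

```text
time: 40.45
tool_pos: [0.6101, -0.3242, 0.222]
tcp_rot: [0.959, 0.282, -0.001, -0.001]
contact_force: [-0.3, 0.1, -0.4]
width: 0.0701
finger_force: 0.0
```

{"name": "arm_command", "arguments": {
  "motion": [
    {"rx": 0,"ry": 0,"rz": 0,"dx": 0,"dy": 0,"dz": -35,"jaw": 1},
    {"rx": 0,"ry": 0,"rz": 0,"dx": 0,"dy": 0,"dz": -70,"jaw": 1},
    {"rx": 0,"ry": 0,"rz": -8,"dx": 10,"dy": -16,"dz": -82,"jaw": 1},
    {"rx": 0,"ry": 0,"rz": -18,"dx": 34,"dy": -55,"dz": -82,"jaw": 1},
    {"rx": 0,"ry": 0,"rz": -28,"dx": 62,"dy": -100,"dz": -82,"jaw": 1}
  ]
}}

```text
time: 41.08
tool_pos: [0.6085, -0.2064, 0.306]
tcp_rot: [0.861, 0.508, 0.0, 0.001]
contact_force: [-0.0, 1.0, -0.4]
width: 0.0928
finger_force: 0.0
```

```bash
python3 -c "
from h import *
goto(.599,.267,.302,90)"
```

```text
t 41.08 pos [ 0.6085 -0.2064  0.306 ] shift [ 409.6 -237.5    3.7] turn [  0.1   0.  -29. ] w 0.0928 F [-0.   1.  -0.4] q6 0.1
```

{"name": "arm_command", "arguments": {
  "motion": [
    {"rx": 0,"ry": 0,"rz": -9,"dx": 45,"dy": -26,"dz": 0,"jaw": 1},
    {"rx": 0,"ry": 0,"rz": -18,"dx": 92,"dy": -53,"dz": 0,"jaw": 1},
    {"rx": 0,"ry": 0,"rz": -25,"dx": 139,"dy": -80,"dz": 0,"jaw": 1},
    {"rx": 0,"ry": 0,"rz": -29,"dx": 186,"dy": -107,"dz": 0,"jaw": 1},
    {"rx": 0,"ry": 0,"rz": -29,"dx": 233,"dy": -135,"dz": 0,"jaw": 1}
  ]
}}

```text
time: 41.7
tool_pos: [0.6043, 0.0641, 0.306]
tcp_rot: [0.708, 0.706, 0.001, 0.0]
contact_force: [0.5, -0.3, -0.1]
width: 0.0928
finger_force: 0.0
```

```bash
python3 -c "
from h import *
goto(.599,.267,.302,90)"
```

```text
t 41.7 pos [0.6043 0.0641 0.306 ] shift [202.8  -5.8   4. ] turn [ 0.1 -0.  -0.1] w 0.0928 F [ 0.5 -0.3 -0.1] q6 0.02
```

{"name": "arm_command", "arguments": {
  "motion": [
    {"rx": 0,"ry": 0,"rz": 0,"dx": 55,"dy": -2,"dz": 0,"jaw": 1},
    {"rx": 0,"ry": 0,"rz": 0,"dx": 110,"dy": -3,"dz": 0,"jaw": 1},
    {"rx": 0,"ry": 0,"rz": 0,"dx": 160,"dy": -5,"dz": 0,"jaw": 1},
    {"rx": 0,"ry": 0,"rz": 0,"dx": 195,"dy": -5.5,"dz": 2,"jaw": 1},
    {"rx": 0,"ry": 0,"rz": 0,"dx": 203,"dy": -5.8,"dz": 4,"jaw": 1}
  ]
}}

```text
time: 42.32
tool_pos: [0.5989, 0.2677, 0.3015]
tcp_rot: [0.707, 0.707, 0.0, 0.0]
contact_force: [0.1, -0.6, -0.4]
width: 0.0931
finger_force: 0.0
```

{"name": "arm_command", "arguments": {
  "motion": [
    {"rx": 0,"ry": 0,"rz": 0,"dx": 0,"dy": 0,"dz": 20,"jaw": 1},
    {"rx": 0,"ry": 0,"rz": 0,"dx": 0,"dy": 0,"dz": 40,"jaw": 1},
    {"rx": 0,"ry": 0,"rz": 0,"dx": 0,"dy": 0,"dz": 40,"jaw": 1}
  ]
}}

```text
time: 42.7
tool_pos: [0.598, 0.2636, 0.2569]
tcp_rot: [0.709, 0.705, -0.003, -0.001]
contact_force: [0.0, -0.1, 0.2]
width: 0.093
finger_force: 0.0
```

```bash
python3 - <<'E'
from h import *
goto(.599,.267,.1526,90)
cs=two(.61,-.324,.117,"l1",.1)
for c in cs:
    for p,a in nuts(c):
        X=back(c,p,.177)
        if np.hypot(X[0]-.61,X[1]+.324)<.03: print(X.round(4),a)
E
```

```text
t 42.7 pos [0.598  0.2636 0.2569] shift [  3.6   1.6 104.3] turn [-0.3  0.1 -0.3] w 0.093 F [ 0.  -0.1  0.2] q6 0.34
[ 0.6123 -0.3248  0.177 ] 112
[ 0.6123 -0.3248  0.177 ] 62
```

{"name": "arm_command", "arguments": {
  "motion": [
    {"rx": 0,"ry": 0,"rz": 0,"dx": 0,"dy": 0,"dz": 25,"jaw": 1},
    {"rx": 0,"ry": 0,"rz": 0,"dx": 0,"dy": 0,"dz": 55,"jaw": 1},
    {"rx": 0,"ry": 0,"rz": 0,"dx": 0,"dy": 0,"dz": 85,"jaw": 1},
    {"rx": 0,"ry": 0,"rz": 0,"dx": 0,"dy": 0,"dz": 102,"jaw": 0.6},
    {"rx": 0,"ry": 0,"rz": 0,"dx": 0,"dy": 0,"dz": 108,"jaw": 0.2}
  ]
}}

```text
time: 43.42
tool_pos: [0.5992, 0.2652, 0.1523]
tcp_rot: [0.708, 0.706, -0.0, -0.0]
contact_force: [0.4, -0.4, -0.7]
width: 0.0778
finger_force: 0.0
```

{"name": "arm_command", "arguments": {
  "motion": [
    {"rx": 0,"ry": 0,"rz": 0,"dx": 0,"dy": 0,"dz": 0,"jaw": 0},
    {"rx": 0,"ry": 0,"rz": 0,"dx": 0,"dy": 0,"dz": 0,"jaw": -0.3},
    {"rx": 0,"ry": 0,"rz": 0,"dx": 0,"dy": 0,"dz": 0,"jaw": -1},
    {"rx": 0,"ry": 0,"rz": 0,"dx": 0,"dy": 0,"dz": 0,"jaw": -1},
    {"rx": 0,"ry": 0,"rz": 0,"dx": 0,"dy": 0,"dz": 0,"jaw": -1}
  ]
}}

```text
time: 44.05
tool_pos: [0.5993, 0.2655, 0.1532]
tcp_rot: [0.708, 0.706, 0.0, 0.0]
contact_force: [-1.1, 0.4, 2.8]
width: 0.0315
finger_force: 30.0
```

{"name": "arm_command", "arguments": {
  "motion": [
    {"rx": 0,"ry": 0,"rz": 0,"dx": 0,"dy": 0,"dz": 0,"jaw": -1},
    {"rx": 0,"ry": 0,"rz": 0,"dx": 0,"dy": 0,"dz": -3,"jaw": -1},
    {"rx": 0,"ry": 0,"rz": 0,"dx": 0,"dy": 0,"dz": -15,"jaw": -1},
    {"rx": 0,"ry": 0,"rz": 0,"dx": 0,"dy": 0,"dz": -45,"jaw": -1},
    {"rx": 0,"ry": 0,"rz": 0,"dx": 0,"dy": 0,"dz": -80,"jaw": -1}
  ]
}}

```text
time: 44.68
tool_pos: [0.5986, 0.2651, 0.2328]
tcp_rot: [0.708, 0.706, -0.001, -0.001]
contact_force: [0.1, 0.3, -5.2]
width: 0.0313
finger_force: 30.0
```

{"name": "arm_command", "arguments": {
  "motion": [
    {"rx": 0,"ry": 0,"rz": 0,"dx": 0,"dy": 0,"dz": -35,"jaw": -1},
    {"rx": 0,"ry": 0,"rz": 0,"dx": 0,"dy": 0,"dz": -65,"jaw": -1},
    {"rx": 0,"ry": 0,"rz": 0,"dx": -12,"dy": -5,"dz": -76,"jaw": -1},
    {"rx": 0,"ry": 0,"rz": 0,"dx": -40,"dy": -16,"dz": -76,"jaw": -1},
    {"rx": 0,"ry": 0,"rz": 0,"dx": -80,"dy": -32,"dz": -76,"jaw": -1}
  ]
}}

```text
time: 45.3
tool_pos: [0.5659, 0.1846, 0.3076]
tcp_rot: [0.708, 0.706, -0.001, -0.0]
contact_force: [-0.2, -1.2, -4.5]
width: 0.0315
finger_force: 30.0
```

```bash
python3 -c "
from h import *
goto(.4313,-.158,.308,90)"
```

```text
t 45.3 pos [0.5659 0.1846 0.3076] shift [-342.9 -133.8    0. ] turn [-0.1  0.  -0.1] w 0.0315 F [-0.2 -1.2 -4.5] q6 0.23
```

{"name": "arm_command", "arguments": {
  "motion": [
    {"rx": 0,"ry": 0,"rz": 0,"dx": -45,"dy": -17,"dz": 0,"jaw": -1},
    {"rx": 0,"ry": 0,"rz": 0,"dx": -90,"dy": -35,"dz": 0,"jaw": -1},
    {"rx": 0,"ry": 0,"rz": 0,"dx": -135,"dy": -52,"dz": 0,"jaw": -1},
    {"rx": 0,"ry": 0,"rz": 0,"dx": -180,"dy": -70,"dz": 0,"jaw": -1},
    {"rx": 0,"ry": 0,"rz": 0,"dx": -225,"dy": -88,"dz": 0,"jaw": -1}
  ]
}}

```text
time: 45.92
tool_pos: [0.4764, -0.0408, 0.3076]
tcp_rot: [0.708, 0.706, -0.001, -0.001]
contact_force: [0.6, -0.3, -5.7]
width: 0.0318
finger_force: 30.0
```

{"name": "arm_command", "arguments": {
  "motion": [
    {"rx": 0,"ry": 0,"rz": 0,"dx": -42,"dy": -16,"dz": 0,"jaw": -1},
    {"rx": 0,"ry": 0,"rz": 0,"dx": -82,"dy": -31,"dz": 0,"jaw": -1},
    {"rx": 0,"ry": 0,"rz": 0,"dx": -108,"dy": -42,"dz": 5,"jaw": -1},
    {"rx": 0,"ry": 0,"rz": 0,"dx": -118,"dy": -45.5,"dz": 20,"jaw": -1},
    {"rx": 0,"ry": 0,"rz": 0,"dx": -119.5,"dy": -46,"dz": 45,"jaw": -1}
  ]
}}

```text
time: 46.55
tool_pos: [0.4313, -0.1591, 0.2629]
tcp_rot: [0.709, 0.705, 0.0, 0.0]
contact_force: [0.4, 0.9, -6.6]
width: 0.0315
finger_force: 30.0
```

{"name": "arm_command", "arguments": {
  "motion": [
    {"rx": 0,"ry": 0,"rz": 0,"dx": 0,"dy": 0,"dz": 15,"jaw": -1},
    {"rx": 0,"ry": 0,"rz": 0,"dx": 0,"dy": 0,"dz": 20,"jaw": -1},
    {"rx": 0,"ry": 0,"rz": 0,"dx": 0,"dy": 0,"dz": 20,"jaw": -1}
  ]
}}

```text
time: 46.92
tool_pos: [0.4318, -0.1581, 0.2437]
tcp_rot: [0.708, 0.706, -0.0, -0.0]
contact_force: [0.5, -0.1, -4.9]
width: 0.0314
finger_force: 30.0
```

```bash
python3 -c "
from h import *
goto(.4313,-.1596,.213,90)"
```

```text
t 46.92 pos [ 0.4318 -0.1581  0.2437] shift [-1.6 -0.5 30.7] turn [-0.  -0.  -0.2] w 0.0314 F [ 0.5 -0.1 -4.9] q6 -0.46
```

{"name": "arm_command", "arguments": {
  "motion": [
    {"rx": 0,"ry": 0,"rz": 0,"dx": -1.5,"dy": -0.5,"dz": 10,"jaw": -1},
    {"rx": 0,"ry": 0,"rz": 0,"dx": -1.5,"dy": -0.5,"dz": 20,"jaw": -1},
    {"rx": 0,"ry": 0,"rz": 0,"dx": -1.5,"dy": -0.5,"dz": 26,"jaw": -1},
    {"rx": 0,"ry": 0,"rz": 0,"dx": -1.5,"dy": -0.5,"dz": 28,"jaw": -1},
    {"rx": 0,"ry": 0,"rz": 0,"dx": -1.5,"dy": -0.5,"dz": 29,"jaw": -1}
  ]
}}

```text
time: 47.55
tool_pos: [0.4313, -0.16, 0.2148]
tcp_rot: [0.708, 0.706, 0.0, 0.0]
contact_force: [-0.2, -0.3, -5.0]
width: 0.0317
finger_force: 30.0
```

{"name": "arm_command", "arguments": {
  "motion": [
    {"rx": 0,"ry": 0,"rz": 0,"dx": 0,"dy": 0,"dz": 0.4,"jaw": -1},
    {"rx": 0,"ry": 0,"rz": 0,"dx": 0,"dy": 0,"dz": 0.8,"jaw": -1},
    {"rx": 0,"ry": 0,"rz": 0,"dx": 0,"dy": 0,"dz": 0.8,"jaw": -1}
  ]
}}

```text
time: 47.92
tool_pos: [0.4313, -0.16, 0.2142]
tcp_rot: [0.708, 0.706, 0.0, 0.0]
contact_force: [-0.3, 0.9, -5.0]
width: 0.0315
finger_force: 30.0
```

{"name": "arm_command", "arguments": {
  "motion": [
    {"rx": 0,"ry": 0,"rz": 0,"dx": 0,"dy": 0,"dz": 0.4,"jaw": -1},
    {"rx": 0,"ry": 0,"rz": 0,"dx": 0,"dy": 0,"dz": 0.7,"jaw": -1},
    {"rx": 0,"ry": 0,"rz": 0,"dx": 0,"dy": 0,"dz": 0.7,"jaw": -1}
  ]
}}

```text
time: 48.3
tool_pos: [0.4313, -0.16, 0.2133]
tcp_rot: [0.708, 0.706, 0.0, -0.0]
contact_force: [-0.3, 0.4, -6.1]
width: 0.0318
finger_force: 30.0
```

{"name": "arm_command", "arguments": {
  "motion": [
    {"rx": 0,"ry": 0,"rz": 0,"dx": 0,"dy": 0,"dz": 0.3,"jaw": -1},
    {"rx": 0,"ry": 0,"rz": 0,"dx": 0,"dy": 0,"dz": 0.5,"jaw": -1},
    {"rx": 0,"ry": 0,"rz": 0,"dx": 0,"dy": 0,"dz": 0.5,"jaw": -1}
  ]
}}

```text
time: 48.68
tool_pos: [0.4313, -0.16, 0.2132]
tcp_rot: [0.708, 0.706, 0.0, 0.0]
contact_force: [-1.3, 0.9, -0.2]
width: 0.0319
finger_force: 30.0
```

Contact. I'll release, raise the arm and move it clear for the final look.

{"name": "arm_command", "arguments": {
  "motion": [
    {"rx": 0,"ry": 0,"rz": 0,"dx": 0,"dy": 0,"dz": 0.2,"jaw": -0.25},
    {"rx": 0,"ry": 0,"rz": 0,"dx": 0,"dy": 0,"dz": -0.2,"jaw": 0},
    {"rx": 0,"ry": 0,"rz": 0,"dx": 0,"dy": 0,"dz": -0.3,"jaw": 0.5},
    {"rx": 0,"ry": 0,"rz": 0,"dx": 0,"dy": 0,"dz": -0.3,"jaw": 0.5},
    {"rx": 0,"ry": 0,"rz": 0,"dx": 0,"dy": 0,"dz": -10,"jaw": 1}
  ]
}}

```text
time: 49.3
tool_pos: [0.4308, -0.1598, 0.2224]
tcp_rot: [0.708, 0.706, -0.0, -0.001]
contact_force: [-0.3, 0.5, -1.0]
width: 0.0701
finger_force: 0.0
```

{"name": "arm_command", "arguments": {
  "motion": [
    {"rx": 0,"ry": 0,"rz": 0,"dx": 0,"dy": 0,"dz": -40,"jaw": 1},
    {"rx": 0,"ry": 0,"rz": 0,"dx": 0,"dy": 0,"dz": -80,"jaw": 1},
    {"rx": 0,"ry": 0,"rz": 0,"dx": 45,"dy": 10,"dz": -95,"jaw": 1},
    {"rx": 0,"ry": 0,"rz": 0,"dx": 95,"dy": 20,"dz": -100,"jaw": 1},
    {"rx": 0,"ry": 0,"rz": 0,"dx": 145,"dy": 30,"dz": -100,"jaw": 1}
  ]
}}

```text
time: 49.92
tool_pos: [0.4623, -0.0139, 0.3246]
tcp_rot: [0.709, 0.706, 0.001, 0.001]
contact_force: [0.7, -0.9, 0.7]
width: 0.0928
finger_force: 0.0
```

{"name": "arm_command", "arguments": {
  "motion": [
    {"rx": 0,"ry": 0,"rz": 0,"dx": 50,"dy": 10,"dz": 0,"jaw": 1},
    {"rx": 0,"ry": 0,"rz": 0,"dx": 100,"dy": 25,"dz": 0,"jaw": 1},
    {"rx": 0,"ry": 0,"rz": 0,"dx": 150,"dy": 40,"dz": 0,"jaw": 1},
    {"rx": 0,"ry": 0,"rz": 0,"dx": 200,"dy": 55,"dz": 0,"jaw": 1},
    {"rx": 0,"ry": 0,"rz": 0,"dx": 230,"dy": 60,"dz": 0,"jaw": 1}
  ]
}}

```text
time: 50.55
tool_pos: [0.5229, 0.2171, 0.3234]
tcp_rot: [0.708, 0.706, 0.0, 0.0]
contact_force: [-0.6, 0.1, 0.3]
width: 0.0931
finger_force: 0.0
```

```bash
python3 - <<'E'
from h import *
cs=[eyes.camera(n) for n in("top","scene")]
rows=[]
P=[(.6834,.0308),(.6104,-.3243),(.4225,.1166),(.4313,-.158)]
t=[np.hstack([cv2.resize(rect(c,x,y,.117,.075,4),(200,200)) for c in cs]) for x,y in P]
v=np.vstack([np.hstack(t[:2]),np.hstack(t[2:])])
cv2.imwrite("pics/z.png",np.vstack([v,cv2.resize(cs[1]["pixels"][:,:,::-1],(266,200)).copy() if 0 else np.zeros((0,800,3),np.uint8)]))
for X0 in P:
  for c in cs:
    for p,a in nuts(c):
        X=back(c,p,.177)
        if np.hypot(X[0]-X0[0],X[1]-X0[1])<.03: print(X0,((X[:2]-X0)*1000).round(1),a)
E
```

```text
(0.6834, 0.0308) [1.2 0.4] 81
(0.6834, 0.0308) [ 2.2 -0.1] 92
(0.6104, -0.3243) [ 2.  -0.4] 111
(0.6104, -0.3243) [ 2.  -0.3] 62
(0.4225, 0.1166) [ 3.  -6.8] 35
(0.4313, -0.158) [-0.2  3.3] 69
(0.4313, -0.158) [2.2 1.3] 54
```

View pics/z.png

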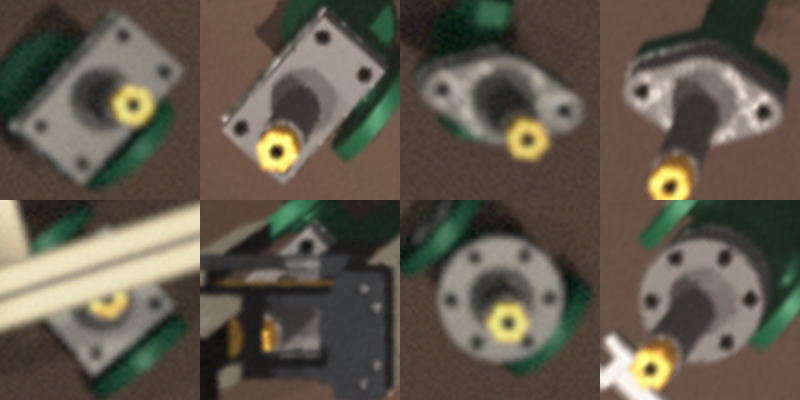

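All three visible bonnets sit flush and in line, with the nut offsets within about 3 mm. The square one is partly hidden by the arm here, but I checked it earlier and haven't touched it since. The gripper is clear, so I'm handing in.

```bash
python3 -c "
from station import ticket
print(ticket.finish_job())"
```

```text
the job is handed in; nothing more can be done
None
```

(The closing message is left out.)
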